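Stand the darkroom bottles in their drip trays

TASK

Put the four black chemical bottles away after the developing session: stand each one in the white drip tray that has its shape and size (square in square, oblong in oblong, larger round in larger round, smaller round in smaller round), flat on the tray floor inside the rim, and let go. Keep the bottles upright all the while, and leave the developing tank and the measuring jug where they stand.

Things in the scene. Friction and masses are not known exactly. Their poses are not given: they have to be found in the camera images.
- square_bottle_mid (a point): Loose closed black bottle, screw cap blue and centred on top (all four alike in colour). Square plan, 56 x 56 mm. Straight walls from the foot to 56 mm up, then shoulder and a cap 32 mm across, 18 mm high, its top 82 mm above the foot. About 220 g. Point: on the bottle's axis, half-way up; z up the axis. x and y square to its sides.
- large_bottle_mid (a point): Loose closed black bottle, screw cap blue and centred on top (all four alike in colour). The larger of the two round ones, 62 mm across. Straight walls from the foot to 56 mm up, then shoulder and a cap 32 mm across, 18 mm high, its top 82 mm above the foot. About 220 g. Point: on the bottle's axis, half-way up; z up the axis.
- small_bottle_mid (a point): Loose closed black bottle, screw cap blue and centred on top (all four alike in colour). The smaller of the two round ones, 40 mm across. Straight walls from the foot to 50 mm up, then shoulder and a cap 26 mm across, 18 mm high, its top 72 mm above the foot. About 100 g. Point: on the bottle's axis, half-way up; z up the axis.
- oblong_bottle_mid (a point): Loose closed black bottle, screw cap blue and centred on top (all four alike in colour). Oblong plan, 84 mm along its x by 42 mm along its y. Straight walls from the foot to 56 mm up, then shoulder and a cap 32 mm across, 18 mm high, its top 82 mm above the foot. About 240 g. Point: on the bottle's axis, half-way up; z up the axis.
- square_tray_floor (a point): Fixed shallow white drip tray, open above, same colour for all four: floor 4 mm thick, upright rim 3 mm thick whose top is 12 mm above the worktop (8 mm above the tray floor). Square, 74 x 74 mm inside the rim. Point: centre of the upper face of the tray floor, 4 mm above the worktop; z up. x and y square to its sides.
- large_tray_floor (a point): Fixed shallow white drip tray, open above, same colour for all four: floor 4 mm thick, upright rim 3 mm thick whose top is 12 mm above the worktop (8 mm above the tray floor). The larger of the two round ones, 80 mm across inside the rim. Point: centre of the upper face of the tray floor, 4 mm above the worktop; z up.
- small_tray_floor (a point): Fixed shallow white drip tray, open above, same colour for all four: floor 4 mm thick, upright rim 3 mm thick whose top is 12 mm above the worktop (8 mm above the tray floor). The smaller of the two round ones, 58 mm across inside the rim. Point: centre of the upper face of the tray floor, 4 mm above the worktop; z up.
- oblong_tray_floor (a point): Fixed shallow white drip tray, open above, same colour for all four: floor 4 mm thick, upright rim 3 mm thick whose top is 12 mm above the worktop (8 mm above the tray floor). Oblong, 102 mm along its x by 60 mm along its y inside the rim. Point: centre of the upper face of the tray floor, 4 mm above the worktop; z up.
- tank_mid (a point): Bystander: black round film developing tank with a red band and wide lid, 98 mm across, 104 mm high, loose, standing at one side of the work. Point: on its axis, 52 mm up.
- jug_mid (a point): Bystander: clear round open measuring jug, 100 mm across the rim, 95 mm high, loose, standing at one side of the work. Point: on its axis, 47 mm up.

How it is judged (in metres and radians):
At the end, for the whole second after the job is handed in: Each bottle stands at rest in its own tray: its axis within 16 mm of the tray's centre, its foot on the tray floor (mid-height within +3/-4 mm of a flat stand), upright within 0.08 rad (horizontal distance between square_bottle_mid and square_tray_floor below 0.016 m and z of square_bottle_mid in the frame of square_tray_floor between 0.037 and 0.044 m and angle between each of square_bottle_mid, large_bottle_mid, small_bottle_mid, oblong_bottle_mid's own z axis and vertical below 0.08 rad and linear speed of each of square_bottle, large_bottle, small_bottle, oblong_bottle below 0.02 m/s and horizontal distance between large_bottle_mid and large_tray_floor below 0.016 m and z of large_bottle_mid in the frame of large_tray_floor between 0.037 and 0.044 m and horizontal distance between small_bottle_mid and small_tray_floor below 0.016 m and z of small_bottle_mid in the frame of small_tray_floor between 0.032 and 0.039 m and horizontal distance between oblong_bottle_mid and oblong_tray_floor below 0.016 m and z of oblong_bottle_mid in the frame of oblong_tray_floor between 0.037 and 0.044 m); the robot touches nothing.
It fails at once if a bottle is tipped over (angle between any of square_bottle_mid, large_bottle_mid, small_bottle_mid, oblong_bottle_mid's own z axis and vertical above 0.6 rad).
It fails at once if the tank is shoved or tipped (distance of tank_mid from where it was at the start of the episode above 0.03 m or angle between tank_mid's own z axis and vertical above 0.3 rad).
It fails at once if the jug is shoved or tipped (distance of jug_mid from where it was at the start of the episode above 0.03 m or angle between jug_mid's own z axis and vertical above 0.3 rad).
It also fails if it takes over 120 s, if anything falls off the work surface, if the arm or the gripper's body presses on something with over 40 N, if the wrist force passes 120 N, or if a joint passes its speed limit or range.

ROBOT

A 6-joint arm with a two-finger parallel gripper is mounted at the origin on the work surface. World frame = base frame: x ahead of the robot, y to its left, z up, the work surface at z = 0. Lengths are in mm, angles in rad, forces in N, time in s.
With the tool pointing down it reaches from about 350 to 875 mm from the base axis. Payload 4.2 kg.
Tool frame: the origin (TCP) lies midway between the tips of the shut fingers; the grasp point (between the pads) lies 19 mm behind it; z points along the fingers, y is the direction in which the jaws open and shut (so a half turn about z gives the same grasp; the last joint's range is limited). The gripper opens to 85 mm and grips with 20 to 120 N. Pads are 22 mm wide; open, the fingers measure 114 mm over their backs; the gripper's body (76 mm by 85 mm) begins 54 mm behind the grasp point. The pads swing forward as they close: fully open they stand 13 mm farther back than shut.
Start: joints at [1.386, 0.385, 0.008, 0, -1.194, -0.259], TCP at [268.325, 564.447, 231.312] pointing down, gripper open.
Joint ranges: [-3.14, 3.14], [-1.21, 2.06], [-1.07, 1.41], [-3.16, 2.05], [-2.99, -0.16], [-3.1, 3.1]. Speed limits (rad/s): [2.79, 2.79, 3.14, 3.14, 3.14, 3.14].

INTERFACE

Orientations are given as a unit quaternion [x, y, z, w].
In Python, from bench import arm gives the robot as it stands.
- The arm moves only by the tool servo_tool, never from a script. Its argument "rows" is a list of rows, each an object of numbers: "fingers": the finger opening in cm, from 0 to 8.54; "x", "y", "z": the shift along the tool's x, y, z in cm; "turn": the turn about the tool's z in degrees. A call has 1 to 10 rows; each row shifts and turns the commanded pose from where the row before left it, along the tool's axes as they then stand; what a row does not reach is not made up. A row lasts 1/12 s, in which the tool goes at most 41.7 mm and 7.16 degrees, less where a joint would pass 70% of its speed; a pose out of reach is approached as far as the arm can. A call is refused whole if a number of a shift passes 4.17 or a number of a turn 7.16, either way. A call with a gripper value outside its range is refused whole. The fingers move at their own pace and stop on an object; the grip force is fixed at half the most. Time passes only in rows, so rows that do not move let the fingers close. It gives the time, the measured TCP pose, the force and the opening at its end, in the units of the state.
- arm.read_state(): the state, without advancing time (a new reading comes with each control period).
- arm.get_image(name): name is "side" or "top"; returns (picture, depth): 400x640x3 uint8, red, green, blue; 400x640 float32, mm along the optical axis (not along the pixel's ray), 0 where there is no reading.
- arm.camera_model(name): a dict with "fx", "fy", "cx", "cy" (pixels), "pose" (4x4, takes a point from camera to world coordinates). Camera axes: x right, y down, z forward; pixel columns grow to the right and rows downward; lengths in mm; the calibration is good to about 2 mm. A picture is of the moment at which its call begins. camera_model takes no time and is no camera call.
- arm.job_done(): hands the job in, once; it reports no verdict.
The state is a dict: "clock": time; "joints": joint angles; "joint_vel": joint speeds; "joint_efforts": joint torques, N m; "position": TCP position; "ee_rot": TCP orientation; "contact_force": force on the tool from outside, world axes, zero at the start; "wrist_torque": the same for the moment, N m; "gripper_width": finger opening in mm.
Only numpy, scipy, OpenCV 4.12 (cv2) and the standard library are available. Lean on these libraries where they do the work, as an engineer would, in place of code of your own. Each camera call takes 0.05 s, during which the arm holds its last target.

## Working session

There is one attempt and no reset: what is moved stays moved. The work goes in short steps, Python scripts to look and compute and a tool call to move; the robot and the scene stay as the last step left them, time stands still between calls to the robot, and variables do not carry over. Pictures are saved under pics/ and viewed, and the job is handed in when it is done.

Besides the shell and the picture viewer there is one more tool, called after "Emit:" by a JSON object that holds its "op" and its "data". servo_tool: Moves the arm, as the interface text tells. Its arguments: {"type":"object","properties":{"rows":{"type":"array","items":{"type":"object","properties":{"fingers":{"type":"number"},"x":{"type":"number"},"y":{"type":"number"},"z":{"type":"number"},"turn":{"type":"number"}}}}},"required":["rows"]}

```bash
mkdir -p pics; ls
python3 - <<'E'
from bench import arm
import cv2,numpy as np
for n in ("top","side"):
    im,d=arm.get_image(n)
    cv2.imwrite(f"pics/{n}0.png",im[:,:,::-1]); np.savez(f"{n}0.npz",im=im,d=d)
    m=arm.camera_model(n); print(n,m)
print(arm.read_state())
E
```

```text
pics
top {'fx': 420.0540994664482, 'fy': 420.0540994664482, 'cx': 321.592366694875, 'cy': 191.18972755478327, 'pose': array([[ 1.72351100e-02, -9.97213950e-01,  7.25760903e-02,
         3.88944726e+02],
       [-9.99766351e-01, -1.81352815e-02, -1.17624503e-02,
         1.18896181e+01],
       [ 1.30458674e-02, -7.23564059e-02, -9.97293515e-01,
         1.56285594e+03],
       [ 0.00000000e+00,  0.00000000e+00,  0.00000000e+00,
         1.00000000e+00]])}
side {'fx': 362.63698935636853, 'fy': 362.63698935636853, 'cx': 319.39483041522243, 'cy': 200.32410078968505, 'pose': array([[ 8.11597505e-01, -4.52627577e-01,  3.69374832e-01,
         1.33381343e+02],
       [-5.84183875e-01, -6.22025476e-01,  5.21357370e-01,
        -5.30301109e+02],
       [-6.22016785e-03, -6.38915161e-01, -7.69252056e-01,
         8.37821839e+02],
       [ 0.00000000e+00,  0.00000000e+00,  0.00000000e+00,
         1.00000000e+00]])}
{'clock': 0.1, 'joints': array([ 1.38558165e+00,  3.85477089e-01,  6.75585069e-03, -4.20287614e-04,
       -1.19400025e+00, -2.58596932e-01]), 'joint_vel': array([-0.00045024, -0.00182316,  0.00449424, -0.00039449,  0.00131675,
        0.00046809]), 'joint_efforts': array([-1.31815577e-03, -3.93319452e+01,  1.88931245e+01,  4.19801161e+00,
       -2.60523171e-03,  3.07774243e-06]), 'position': array([268.13132413, 563.98320544, 230.33210938]), 'ee_rot': array([ 9.75462242e-01, -2.20164596e-01, -1.59885645e-04,  9.69097435e-04]), 'contact_force': array([ 0.77299589, -0.10560606,  0.66630415]), 'wrist_torque': array([ 0.03819653, -0.0124547 , -0.02865825]), 'gripper_width': 85.44176333440706}
```

View pics/top0.png

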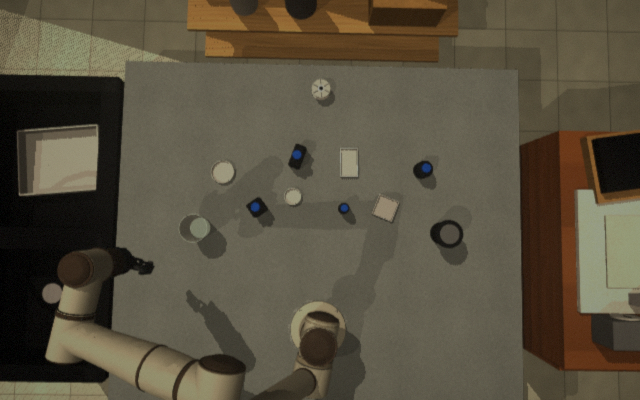

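View pics/side0.png

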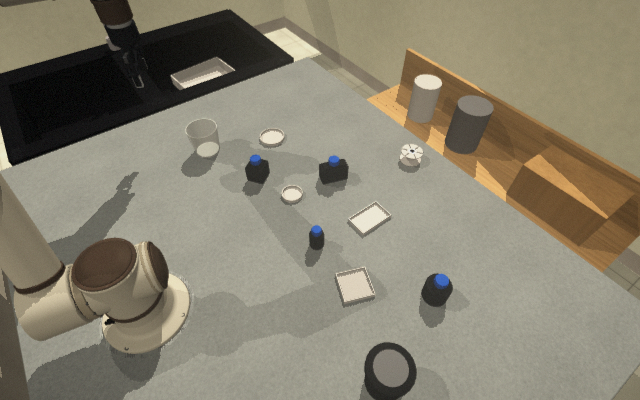

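The top view shows the bottles at: square (257,207), oblong (298,156), small (344,208) and large (424,169). The trays are at: large (223,172), small (293,197), oblong (349,163) and square (385,208). The jug is at (195,228) and the tank at (447,234). Next I'll measure them.

```bash
cat > h.py <<'E'
import numpy as np,cv2
from bench import arm
def ray(n,uv,z):
    m=arm.camera_model(n);P=m["pose"];uv=np.atleast_2d(np.asarray(uv,float));z=np.broadcast_to(z,(len(uv),))
    d=np.c_[(uv[:,0]-m["cx"])/m["fx"],(uv[:,1]-m["cy"])/m["fy"],np.ones(len(uv))]@P[:3,:3].T
    o=P[:3,3];return o+d*((z-o[2])/d[:,2])[:,None]
def proj(n,p):
    m=arm.camera_model(n);P=m["pose"];c=(np.atleast_2d(p)-P[:3,3])@P[:3,:3]
    return np.c_[c[:,0]/c[:,2]*m["fx"]+m["cx"],c[:,1]/c[:,2]*m["fy"]+m["cy"]]
def blobs(mask,lo,hi):
    n,l,s,c=cv2.connectedComponentsWithStats(mask.astype(np.uint8),connectivity=8)
    return [(l==i,c[i],s[i]) for i in range(1,n) if lo<=s[i,4]<=hi]
def blue(im):
    h=cv2.cvtColor(im,cv2.COLOR_RGB2HSV);return (h[...,0]>100)&(h[...,0]<130)&(h[...,1]>150)&(h[...,2]>60)
def grab(n,tag):
    im,d=arm.get_image(n);cv2.imwrite(f"pics/{n}{tag}.png",im[:,:,::-1]);np.savez(f"{n}{tag}.npz",im=im,d=d);return im,d
def load(n,tag):
    f=np.load(f"{n}{tag}.npz");return f["im"],f["d"]
E
python3 - <<'E'
from h import *
np.set_printoptions(precision=1,suppress=True)
for n in("top","side"):
    im,d=load(n,"0")
    print(n,"blue")
    for m,c,s in blobs(blue(im),15,2000):
        ys,xs=np.nonzero(m);dd=d[m]
        # points
        M=arm.camera_model(n);P=M["pose"]
        p=np.c_[(xs-M["cx"])/M["fx"]*dd,(ys-M["cy"])/M["fy"]*dd,dd]@P[:3,:3].T+P[:3,3]
        print(c,s[4],"z82",ray(n,c,82)[0],"depthpts med",np.median(p,0),"zmax",np.percentile(p[:,2],90))
    g=im.min(2);
    print("white")
    for m,c,s in blobs((g>105)&((im.max(2)-g)<45),80,1500):
        cs,_=cv2.findContours(m.astype(np.uint8),0,1);r=cv2.minAreaRect(ray(n,cs[0][:,0],12)[:,:2].astype(np.float32))
        print(c,s,"rect at z12",r)
E
```

```text
top blue
[296.4 154.1] 63 z82 [627.2  86.2  82. ] depthpts med [627.2  87.   83. ] zmax 87.49718017044889
[426.  167.5] 68 z82 [ 588.  -375.9   82. ] depthpts med [ 587.7 -375.4   83.7] zmax 87.7551814680207
[254.7 206.6] 64 z82 [438.1 228.7  82. ] depthpts med [436.9 228.   83.6] zmax 87.41105344999332
[343.9 207.7] 43 z82 [439.7 -85.4  82. ] depthpts med [439.2 -86.2  73.9] zmax 78.44009608925926
white
[72.6 54.3] [ 51  32  39  37 558] rect at z12 ((1017.65673828125, 948.608642578125), (139.3057098388672, 140.7054901123047), 1.2670413255691528)
[108.6  58.5] [ 91  46  34  23 211] rect at z12 ((980.2421875, 800.5796508789062), (108.02899169921875, 89.28157043457031), 66.09593963623047)
[320.2  88.2] [312  80  18  18 204] rect at z12 ((889.7594604492188, 4.392465591430664), (65.38567352294922, 64.17742919921875), 1.2445988655090332)
[348.6 163.5] [340 148  18  29 430] rect at z12 ((612.592041015625, -104.72651672363281), (104.99707794189453, 63.36526870727539), 0.8058231472969055)
[223.1 172.1] [213 163  21  20 312] rect at z12 ((566.7021484375, 359.0141906738281), (70.751220703125, 
[... 2142 characters left out ...]
21240234375, 223.98577880859375), (321.6656188964844, 106.8401107788086), 30.974172592163086)
[475.1 105.4] [458  96  35  20 543] rect at z12 ((1276.38037109375, 62.201446533203125), (118.89068603515625, 127.63702392578125), 53.730491638183594)
[635.5 245.9] [628 236  12  20 125] rect at z12 ((1122.5958251953125, -587.13427734375), (68.27739715576172, 25.394893646240234), 24.972047805786133)
[ 10.3 273.2] [  0 257  22  31 148] rect at z12 ((-249.4281005859375, 301.57073974609375), (15.788113594055176, 130.6919403076172), 14.694867134094238)
[390.5 367.7] [ 373  350   36   37 1009] rect at z12 ((381.2528076171875, -436.5257568359375), (73.37789154052734, 71.85726165771484), 5.395453453063965)
```

Run:
```python
from h import *
im,_=load("top","0");cv2.imwrite("pics/topz.png",cv2.resize(im[130:260,170:480,::-1],None,fx=2.5,fy=2.5,interpolation=cv2.INTER_NEAREST))
im,_=load("side","0");cv2.imwrite("pics/sidez.png",cv2.resize(im[110:320,180:480,::-1],None,fx=2.6,fy=2.6,interpolation=cv2.INTER_NEAREST))
```

```text
(no output)
```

View pics/topz.png

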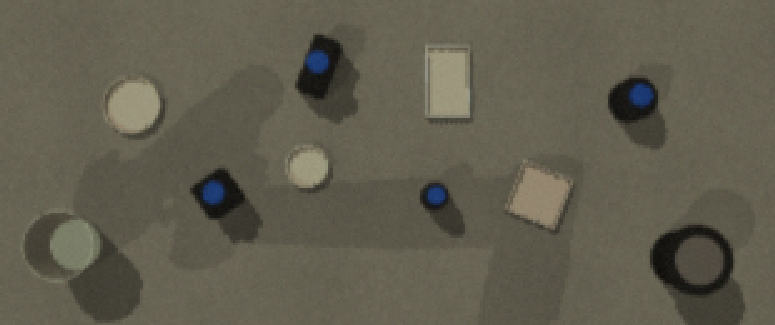

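View pics/sidez.png

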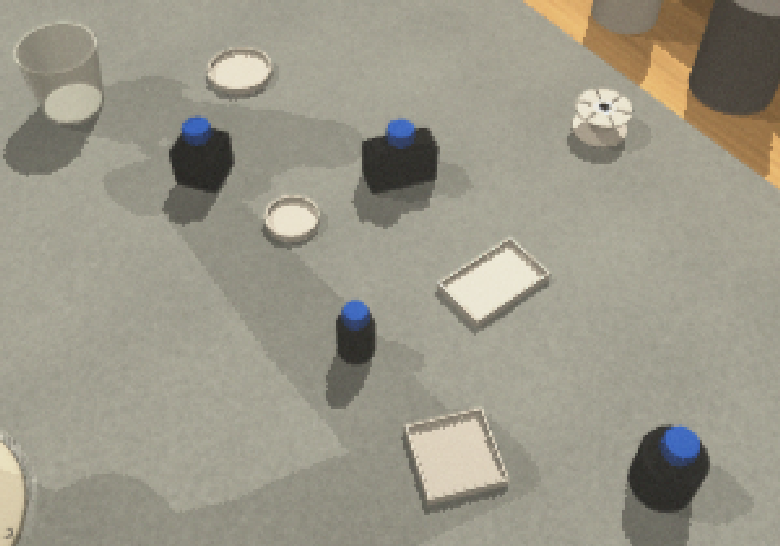

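The zoomed views confirm which bottle and tray is which. Square bottle and tray are turned, and the oblong bottle is slightly turned. I'll refine the trays, the orientations and the bystanders.

Run:
```python
from h import *
np.set_printoptions(precision=1,suppress=True)
caps={"square":(256,207,82,56),"oblong":(298,156,82,56),"small":(344,208,72,50),"large":(424,168,82,56)}
T,_=load("top","0");S,_=load("side","0")
bt=blobs(blue(T),15,2000);bs=blobs(blue(S),15,2000)
for k,(u,v,h,w) in caps.items():
    ct=min(bt,key=lambda b:np.hypot(*(b[1]-(u,v))))[1]
    a=ray("top",ct,h-2)[0]
    cs=min(bs,key=lambda b:np.hypot(*(b[1]-proj("side",a)[0])))[1]
    b=ray("side",cs,h-4)[0]
    print(k,"top",a,"side",b,"mean",((a+b)/2)[:2])
    if k in("square","oblong"):
        # black body + cap in top view
        m=((T.max(2)<32)|blue(T));bb=[x for x in blobs(m,100,900) if x[0][int(round(ct[1])),int(round(ct[0]))]]
        for x in bb:
            c,_=cv2.findContours(x[0].astype(np.uint8),0,1);c=max(c,key=len)[:,0]
            print("  rect z40",cv2.minAreaRect(ray("top",c,40)[:,:2].astype(np.float32)),x[2])
# trays
for n,I in(("top",T),("side",S)):
  g=I.min(2).astype(int)
  for k,c in{"large":(566.7,359),"small":(479,99),"oblong":(612.6,-104.7),"square":(444.3,-242.7)}.items():
    p=proj(n,[c[0],c[1],4])[0].round().astype(int)
    v=g[p[1]-3:p[1]+4,p[0]-3:p[0]+4].mean()
    w=np.zeros(g.shape,bool);w[p[1]-32:p[1]+33,p[0]-40:p[0]+41]=1
    bg=np.median(g[w])
    m=(g>v-0.2*(v-bg))&w
    b=[x for x in blobs(m,50,3000) if x[0][p[1],p[0]]][0]
    c_,_=cv2.findContours(b[0].astype(np.uint8),0,1);c_=max(c_,key=len)[:,0]
    P=ray(n,c_,4)[:,:2].astype(np.float32)
    yy,xx=np.nonzero(b[0]);f=ray(n,np.c_[xx,yy],4)
    print(n,k,v,bg,"centroid z4",f.mean(0)[:2],"rect",cv2.minAreaRect(P))
# tank/jug
print("tank lid top", ray("top",(450.5,233.5),104), "side",ray("side",(390.5,368),104))
print("jug rim top",ray("top",(194.5,228),95),"floor",ray("top",(200,227),4),"side floor",ray("side",(208,150),4))
```

```text
square top [438.2 229.   80. ] side [437.5 234.1  78. ] mean [437.8 231.6]
  rect z40 ((437.9060363769531, 227.01670837402344), (56.42368698120117, 54.83335494995117), 35.131961822509766) [247 198  21  19 208]
oblong top [627.5  86.3  80. ] side [626.7  90.7  78. ] mean [627.1  88.5]
  rect z40 ((625.6334228515625, 84.69573211669922), (40.93194580078125, 83.67909240722656), 71.45600128173828) [289 145  17  24 233]
small top [440.1 -86.2  70. ] side [439.5 -82.   68. ] mean [439.8 -84.1]
large top [ 588.3 -376.4   80. ] side [ 587.2 -373.    78. ] mean [ 587.7 -374.7]
top large 125.3061224489796 82.0 centroid z4 [568.1 360.7] rect ((567.392333984375, 361.6806945800781), (67.66050720214844, 66.81383514404297), 1.869508981704712)
top small 125.9795918367347 75.0 centroid z4 [481.3  99.3] rect ((482.5567932128906, 99.38627624511719), (47.38787841796875, 47.20382308959961), 46.11328125)
top oblong 124.93877551020408 84.0 centroid z4 [ 608.4 -107.5] rect ((611.9107055664062, -109.08377075195312), (94.30982208251953, 56.173095703125), 0.7860597372055054)
top square 111.59183673469387 81.0 c
[... 274 characters left out ...]
234), 53.821083068847656)
side small 206.57142857142858 133.0 centroid z4 [479.8 104.3] rect ((478.9137268066406, 105.8741226196289), (40.03993225097656, 54.97950744628906), 53.95563507080078)
side oblong 212.20408163265307 149.0 centroid z4 [ 609.1 -102.8] rect ((609.2716064453125, -101.69105529785156), (57.410377502441406, 96.91431427001953), 88.25911712646484)
side square 188.24489795918367 139.0 centroid z4 [ 442.  -241.3] rect ((443.47137451171875, -240.6522674560547), (68.07489013671875, 73.61099243164062), 68.73702239990234)
tank lid top [[ 356.  -455.3  104. ]] side [[ 353.2 -448.2  104. ]]
jug rim top [[359.8 433.1  95. ]] floor [[362.  439.2   4. ]] side floor [[358.1 436.8   4. ]]
```

```bash
cat >> h.py <<'E'
from scipy.spatial.transform import Rotation as R
def plan(x,y,z,ya=None):
    s=arm.read_state();M=R.from_quat(s["ee_rot"]).as_matrix();t=0
    a=np.degrees(np.arctan2(M[1,1],M[0,1]))
    if ya is not None: t=-((ya-a+90)%180-90)
    M2=M@R.from_euler("z",t,degrees=True).as_matrix()
    d=(np.array([x,y,z])-s["position"])
    print("t%.2f"%s["clock"],"pos",s["position"].round(1),"ya%.1f"%a,"w%.1f"%s["gripper_width"],"F",s["contact_force"].round(1),"j6 %.2f"%s["joints"][5],"tilt%.2f"%np.degrees(np.arccos(-M[2,2])))
    print("turn %.1f deg; then shift cm"%t,(M2.T@d/10).round(2))
E
python3 - <<'E'
from h import *
e=ray("side",[(322.3,183.5),(347.3,179.6)],0);d=e[1]-e[0];print("oblong front edge",e.round(0),np.degrees(np.arctan2(d[1],d[0])))
q=[(180+174/2.6,110+178/2.6),(180+214/2.6,110+191/2.6),(180+231/2.6,110+168/2.6)]
e=ray("side",q,0);print(e.round(0),[np.degrees(np.arctan2(*(b-a)[1::-1])) for a,b in zip(e,e[1:])])
plan(438,230,150,35)
E
```

```text
oblong front edge [[583.  88.   0.]
 [656.  55.   0.]] -24.15954313100971
[[403. 246.   0.]
 [431. 198.  -0.]
 [467. 219.   0.]] [np.float64(-58.81820467168874), np.float64(30.131844324024584)]
t0.10 pos [268.1 564.  230.3] ya-115.4 w85.4 F [ 0.8 -0.1  0.7] j6 -0.26 tilt0.11
turn 29.6 deg; then shift cm [37.09  5.23  8.08]
```

Emit:
{"op": "servo_tool", "data": {"rows": [{"turn": 6.3,"x": 3,"y": 0.5},{"turn": 6.3,"x": 4},{"turn": 6.3,"x": 4},{"turn": 6.3,"x": 4},{"turn": 6.3,"x": 4},{"x": 4},{"x": 4},{"x": 4},{"x": 2},{}]}}

```text
invalid input at $.rows[0]: expected keys fingers, x, y, z, turn
```

```bash
python3 -c "
from h import *
plan(438,230,150,33)"
```

```text
t0.10 pos [268.1 564.  230.3] ya-115.4 w85.4 F [ 0.8 -0.1  0.7] j6 -0.26 tilt0.11
turn 31.6 deg; then shift cm [37.25  3.93  8.08]
```

Emit:
{"op": "servo_tool", "data": {"rows": [{"fingers": 8.5,"x": 0,"y": 0,"z": 0,"turn": 6.3},{"fingers": 8.5,"x": 0,"y": 0,"z": 0,"turn": 6.3},{"fingers": 8.5,"x": 0,"y": 0,"z": 0,"turn": 6.3},{"fingers": 8.5,"x": 0,"y": 0,"z": 0,"turn": 6.3},{"fingers": 8.5,"x": 0,"y": 0,"z": 0,"turn": 6.3},{"fingers": 8.5,"x": 3,"y": 0.3,"z": 0,"turn": 0},{"fingers": 8.5,"x": 4,"y": 0.4,"z": 0,"turn": 0},{"fingers": 8.5,"x": 4,"y": 0.4,"z": 0,"turn": 0},{"fingers": 8.5,"x": 4,"y": 0.4,"z": 0,"turn": 0},{"fingers": 8.5,"x": 4,"y": 0.4,"z": 0,"turn": 0}]}}

```text
clock: 0.93
position: [356.3, 392.9, 230.8]
ee_rot: [0.879, -0.476, -0.0, 0.0]
contact_force: [0.9, 0.4, 0.1]
gripper_width: 85.0
```

```bash
python3 -c "
from h import *
plan(438,230,130,33)"
```

```text
t0.93 pos [356.3 392.9 230.8] ya-146.9 w85.0 F [0.9 0.4 0.1] j6 -0.56 tilt0.06
turn 0.1 deg; then shift cm [18.11  2.01 10.09]
```

Emit:
{"op": "servo_tool", "data": {"rows": [{"fingers": 8.5,"x": 4,"y": 0.4,"z": 0,"turn": 0},{"fingers": 8.5,"x": 4,"y": 0.4,"z": 1,"turn": 0},{"fingers": 8.5,"x": 4,"y": 0.5,"z": 2,"turn": 0},{"fingers": 8.5,"x": 4,"y": 0.4,"z": 2,"turn": 0},{"fingers": 8.5,"x": 2.1,"y": 0.3,"z": 3,"turn": 0},{"fingers": 8.5,"x": 0,"y": 0,"z": 2,"turn": 0},{"fingers": 8.5,"x": 0,"y": 0,"z": 0,"turn": 0},{"fingers": 8.5,"x": 0,"y": 0,"z": 0,"turn": 0}]}}

```text
clock: 1.6
position: [435.3, 237.0, 133.7]
ee_rot: [0.879, -0.477, -0.0, 0.001]
contact_force: [0.6, 0.7, 0.0]
gripper_width: 84.7
```

```bash
python3 -c "
from h import *
plan(438,230,14,33)
grab('top','1');im,_=grab('side','1')
cv2.imwrite('pics/side1z.png',cv2.resize(im[50:250,150:400,::-1],None,fx=3,fy=3))"
```

```text
t1.60 pos [435.3 237.  133.7] ya-146.9 w84.7 F [0.6 0.7 0. ] j6 -0.25 tilt0.15
turn 0.1 deg; then shift cm [ 0.72  0.13 11.97]
```

View pics/side1z.png

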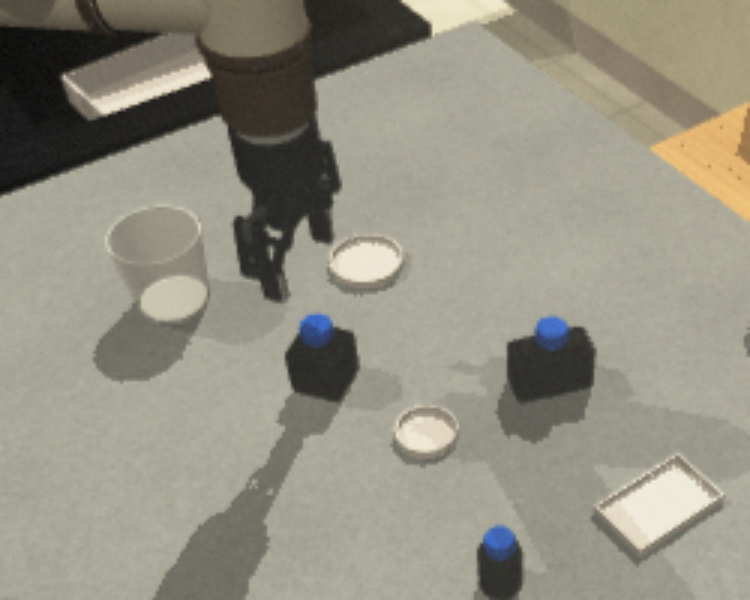

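View pics/top1.png

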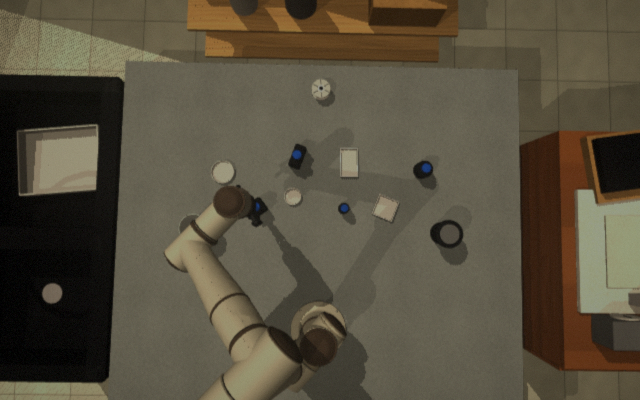

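The gripper hangs above the square bottle, with the finger tips at about (242,148) and (257,130) in the side view. I'll check their midpoint against the projected TCP.

```bash
python3 -c "
from h import *
s=arm.read_state();print(proj('side',s['position']),proj('side',s['position']+[0,0,13]))
M=R.from_quat(s['ee_rot']).as_matrix()
for k in(-1,1):print(proj('side',s['position']+M[:,1]*k*50+[0,0,13]))
print(proj('side',[[438,230,82]]),s['position'])"
```

```text
[[250.81176333 142.89780753]] [[250.1261022 139.4594946]]
[[258.12505109 128.95726096]]
[[241.65958749 150.57561957]]
[[255.46114845 157.78533149]] [436.19403192 238.78032718 135.54944435]
```

Emit:
{"op": "servo_tool", "data": {"rows": [{"fingers": 8.5,"x": 0.8,"y": 0.1,"z": 1,"turn": 0},{"fingers": 8.5,"x": 0,"y": 0,"z": 1,"turn": 0},{"fingers": 8.5,"x": 0,"y": 0,"z": 0,"turn": 0}]}}

```text
clock: 1.95
position: [438.6, 230.9, 114.3]
ee_rot: [0.879, -0.476, -0.0, -0.0]
contact_force: [-0.4, 0.3, 0.6]
gripper_width: 84.9
```

```bash
python3 -c "
from h import *
plan(438,230,14,33)"
```

```text
t1.95 pos [438.6 230.9 114.3] ya-146.9 w84.9 F [-0.4  0.3  0.6] j6 -0.23 tilt0.02
turn 0.1 deg; then shift cm [ 0.04  0.1  10.03]
```

Emit:
{"op": "servo_tool", "data": {"rows": [{"fingers": 8.5,"x": 0,"y": 0.1,"z": 1.5,"turn": 0},{"fingers": 8.5,"x": 0,"y": 0,"z": 2,"turn": 0},{"fingers": 8.5,"x": 0,"y": 0,"z": 2,"turn": 0},{"fingers": 8.5,"x": 0,"y": 0,"z": 2,"turn": 0},{"fingers": 8.5,"x": 0,"y": 0,"z": 1.5,"turn": 0},{"fingers": 8.5,"x": 0,"y": 0,"z": 0.8,"turn": 0},{"fingers": 8.5,"x": 0,"y": 0,"z": 0,"turn": 0}]}}

```text
clock: 2.53
position: [437.9, 230.2, 15.8]
ee_rot: [0.879, -0.476, -0.0, 0.001]
contact_force: [0.4, 0.6, 0.3]
gripper_width: 84.9
```

```bash
python3 -c "
from h import *
plan(438,230,14,33)
grab('top','2');im,_=grab('side','2')
cv2.imwrite('pics/side2z.png',cv2.resize(im[50:250,150:400,::-1],None,fx=3,fy=3))"
```

```text
t2.53 pos [437.9 230.2  15.8] ya-146.9 w84.9 F [0.4 0.6 0.3] j6 -0.23 tilt0.08
turn 0.1 deg; then shift cm [0.03 0.01 0.18]
```

View pics/side2z.png

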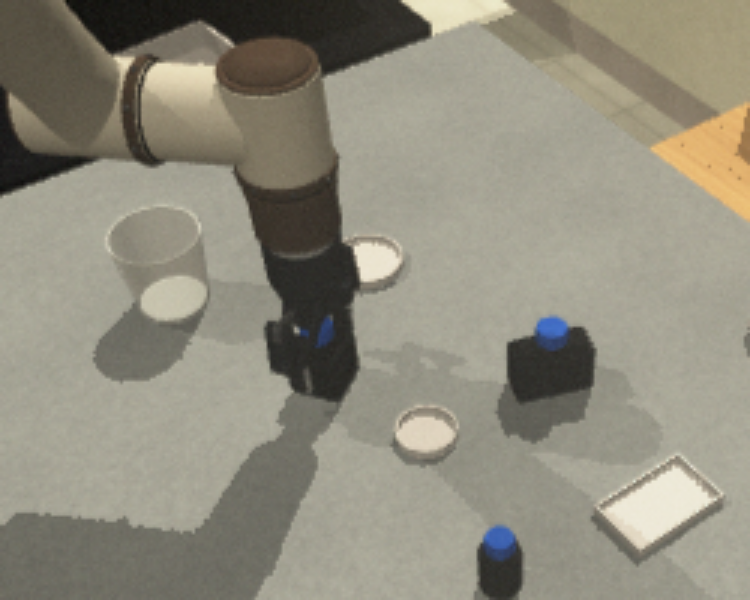

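The fingers straddle the bottle, so I'll close them.

Emit:
{"op": "servo_tool", "data": {"rows": [{"fingers": 4.5,"x": 0,"y": 0,"z": 0.1,"turn": 0},{"fingers": 4.5,"x": 0,"y": 0,"z": 0,"turn": 0},{"fingers": 4.5,"x": 0,"y": 0,"z": 0,"turn": 0},{"fingers": 4.5,"x": 0,"y": 0,"z": 0,"turn": 0},{"fingers": 4.5,"x": 0,"y": 0,"z": 0,"turn": 0},{"fingers": 4.5,"x": 0,"y": 0,"z": 0,"turn": 0},{"fingers": 4.5,"x": 0,"y": 0,"z": 0,"turn": 0},{"fingers": 4.5,"x": 0,"y": 0,"z": 0,"turn": 0}]}}

```text
clock: 3.3
position: [438.7, 230.3, 16.5]
ee_rot: [0.879, -0.476, 0.0, -0.001]
contact_force: [-1.1, -0.4, 6.2]
gripper_width: 55.1
```

```bash
python3 -c "
from h import *
plan(444,-242,150,67.8)"
```

```text
t3.30 pos [438.7 230.3  16.5] ya-146.9 w55.1 F [-1.1 -0.4  6.2] j6 -0.23 tilt0.12
turn -34.7 deg; then shift cm [ 18.34  43.51 -13.41]
```

Emit:
{"op": "servo_tool", "data": {"rows": [{"fingers": 4.5,"x": 0,"y": 0,"z": -1,"turn": 0},{"fingers": 4.5,"x": 0,"y": 0,"z": -2,"turn": 0},{"fingers": 4.5,"x": 0,"y": 0,"z": -3,"turn": 0},{"fingers": 4.5,"x": 0,"y": 0,"z": -3,"turn": -4},{"fingers": 4.5,"x": 0,"y": 0,"z": -3,"turn": -6},{"fingers": 4.5,"x": 0,"y": 0,"z": -1.4,"turn": -7},{"fingers": 4.5,"x": 0,"y": 0,"z": 0,"turn": -7},{"fingers": 4.5,"x": 0,"y": 0,"z": 0,"turn": -6},{"fingers": 4.5,"x": 0,"y": 0,"z": 0,"turn": -4.5},{"fingers": 4.5,"x": 0.5,"y": 1,"z": 0,"turn": 0}]}}

```text
clock: 4.13
position: [439.0, 219.3, 149.4]
ee_rot: [0.981, -0.193, 0.0, -0.001]
contact_force: [0.1, -0.7, -1.9]
gripper_width: 55.6
```

```bash
python3 -c "
from h import *
plan(444,-242,150,67.8)"
```

```text
t4.13 pos [439.  219.3 149.4] ya-112.3 w55.6 F [ 0.1 -0.7 -1.9] j6 0.39 tilt0.07
turn -0.1 deg; then shift cm [17.89 42.53 -0.11]
```

Emit:
{"op": "servo_tool", "data": {"rows": [{"fingers": 4.5,"x": 0.9,"y": 2.1,"z": 0,"turn": 0},{"fingers": 4.5,"x": 1.3,"y": 3.1,"z": 0,"turn": 0},{"fingers": 4.5,"x": 1.3,"y": 3.1,"z": 0,"turn": 0},{"fingers": 4.5,"x": 1.3,"y": 3.1,"z": 0,"turn": 0},{"fingers": 4.5,"x": 1.3,"y": 3.1,"z": 0,"turn": 0},{"fingers": 4.5,"x": 1.3,"y": 3.1,"z": 0,"turn": 0},{"fingers": 4.5,"x": 1.3,"y": 3.1,"z": 0,"turn": 0},{"fingers": 4.5,"x": 1.3,"y": 3.1,"z": 0,"turn": 0},{"fingers": 4.5,"x": 1.3,"y": 3.1,"z": 0,"turn": 0},{"fingers": 4.5,"x": 1.3,"y": 3.1,"z": 0,"turn": 0}]}}

```text
clock: 4.97
position: [439.9, -108.8, 149.2]
ee_rot: [0.981, -0.195, -0.0, -0.0]
contact_force: [0.6, -0.6, -1.0]
gripper_width: 55.6
```

```bash
python3 -c "
from h import *
plan(444,-242,150,67.8)"
```

```text
t4.97 pos [ 439.9 -108.8  149.2] ya-112.5 w55.6 F [ 0.6 -0.6 -1. ] j6 1.06 tilt0.02
turn -0.3 deg; then shift cm [ 5.41 12.17 -0.08]
```

Emit:
{"op": "servo_tool", "data": {"rows": [{"fingers": 4.5,"x": 1.3,"y": 3.1,"z": 0,"turn": 0},{"fingers": 4.5,"x": 1.3,"y": 3.1,"z": 0,"turn": 0},{"fingers": 4.5,"x": 1.2,"y": 2.8,"z": 0,"turn": 0},{"fingers": 4.5,"x": 0.9,"y": 1.8,"z": 0,"turn": 0},{"fingers": 4.5,"x": 0.6,"y": 1,"z": 0,"turn": 0},{"fingers": 4.5,"x": 0,"y": 0.3,"z": 0,"turn": 0},{"fingers": 4.5,"x": 0,"y": 0,"z": 0,"turn": 0},{"fingers": 4.5,"x": 0,"y": 0,"z": 0,"turn": 0}]}}

```text
clock: 5.63
position: [443.3, -238.3, 149.0]
ee_rot: [0.981, -0.195, -0.0, -0.0]
contact_force: [0.7, 0.2, -1.4]
gripper_width: 55.5
```

```bash
python3 -c "
from h import *
plan(444,-242,21,67.8)"
```

```text
t5.63 pos [ 443.3 -238.3  149. ] ya-112.4 w55.5 F [ 0.7  0.2 -1.4] j6 1.35 tilt0.05
turn -0.2 deg; then shift cm [ 0.22  0.32 12.8 ]
```

Descend to about 45 mm, look, then finish.

Emit:
{"op": "servo_tool", "data": {"rows": [{"fingers": 4.5,"x": 0.2,"y": 0.3,"z": 1,"turn": 0},{"fingers": 4.5,"x": 0,"y": 0,"z": 2,"turn": 0},{"fingers": 4.5,"x": 0,"y": 0,"z": 2.5,"turn": 0},{"fingers": 4.5,"x": 0,"y": 0,"z": 2.5,"turn": 0},{"fingers": 4.5,"x": 0,"y": 0,"z": 1.5,"turn": 0},{"fingers": 4.5,"x": 0,"y": 0,"z": 0.8,"turn": 0},{"fingers": 4.5,"x": 0,"y": 0,"z": 0,"turn": 0}]}}

```text
clock: 6.22
position: [443.3, -241.4, 44.2]
ee_rot: [0.981, -0.194, -0.002, -0.0]
contact_force: [-0.2, 0.2, -1.9]
gripper_width: 55.6
```

```bash
python3 -c "
from h import *
plan(444,-242,21,67.8)
T,_=grab('top','3');im,_=grab('side','3')
a=cv2.resize(im[200:350,270:470,::-1],None,fx=3,fy=3);b=cv2.resize(T[150:270,320:480,::-1],(600,450))
cv2.imwrite('pics/side3z.png',a)"
```

```text
t6.22 pos [ 443.3 -241.4   44.2] ya-112.4 w55.6 F [-0.2  0.2 -1.9] j6 1.36 tilt0.26
turn -0.2 deg; then shift cm [0.1  0.02 2.32]
```

View pics/side3z.png

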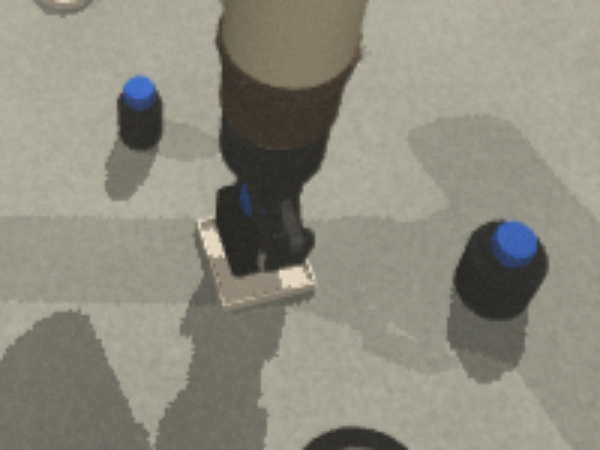

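Emit:
{"op": "servo_tool", "data": {"rows": [{"fingers": 4.5,"x": 0.1,"y": 0,"z": 0.6,"turn": 0},{"fingers": 4.5,"x": 0,"y": 0,"z": 0.8,"turn": 0},{"fingers": 4.5,"x": 0,"y": 0,"z": 0.5,"turn": 0},{"fingers": 4.5,"x": 0,"y": 0,"z": 0.3,"turn": 0},{"fingers": 4.5,"x": 0,"y": 0,"z": 0.1,"turn": 0},{"fingers": 4.5,"x": 0,"y": 0,"z": 0,"turn": 0},{"fingers": 4.5,"x": 0,"y": 0,"z": 0,"turn": 0}]}}

```text
clock: 6.9
position: [445.5, -242.9, 23.3]
ee_rot: [0.981, -0.194, 0.0, 0.0]
contact_force: [0.4, 0.4, -1.4]
gripper_width: 55.0
```

```bash
python3 -c "
from h import *
plan(444,-242,20,67.8)"
```

```text
t6.90 pos [ 445.5 -242.9   23.3] ya-112.4 w55.0 F [ 0.4  0.4 -1.4] j6 1.36 tilt0.01
turn -0.2 deg; then shift cm [-0.18 -0.02  0.33]
```

Emit:
{"op": "servo_tool", "data": {"rows": [{"fingers": 4.5,"x": 0,"y": 0,"z": 0.1,"turn": 0},{"fingers": 4.5,"x": 0,"y": 0,"z": 0.1,"turn": 0},{"fingers": 4.5,"x": 0,"y": 0,"z": 0.1,"turn": 0},{"fingers": 4.5,"x": 0,"y": 0,"z": 0,"turn": 0}]}}

```text
clock: 7.23
position: [445.6, -242.9, 20.5]
ee_rot: [0.981, -0.194, 0.0, 0.0]
contact_force: [-0.7, 0.2, 1.2]
gripper_width: 55.6
```

Emit:
{"op": "servo_tool", "data": {"rows": [{"fingers": 4.5,"x": 0,"y": 0,"z": 0.05,"turn": 0},{"fingers": 8.5,"x": 0,"y": 0,"z": 0,"turn": 0},{"fingers": 8.5,"x": 0,"y": 0,"z": 0,"turn": 0},{"fingers": 8.5,"x": 0,"y": 0,"z": 0,"turn": 0},{"fingers": 8.5,"x": 0,"y": 0,"z": 0,"turn": 0},{"fingers": 8.5,"x": 0,"y": 0,"z": 0,"turn": 0},{"fingers": 8.5,"x": 0,"y": 0,"z": 0,"turn": 0}]}}

```text
clock: 7.82
position: [445.4, -242.8, 19.6]
ee_rot: [0.981, -0.194, -0.0, 0.0]
contact_force: [0.4, 0.2, 0.5]
gripper_width: 85.1
```

Emit:
{"op": "servo_tool", "data": {"rows": [{"fingers": 8.5,"x": 0,"y": 0,"z": -0.5,"turn": 0},{"fingers": 8.5,"x": 0,"y": 0,"z": -1.5,"turn": 0},{"fingers": 8.5,"x": 0,"y": 0,"z": -2.5,"turn": 0},{"fingers": 8.5,"x": 0,"y": 0,"z": -3,"turn": 0},{"fingers": 8.5,"x": 0,"y": 0,"z": -3,"turn": 0},{"fingers": 8.5,"x": 0,"y": 0,"z": -2,"turn": 0}]}}

```text
clock: 8.32
position: [446.4, -243.1, 148.0]
ee_rot: [0.981, -0.194, 0.002, 0.0]
contact_force: [0.7, 0.0, -0.4]
gripper_width: 85.0
```

```bash
python3 -c "
from h import *
plan(588,-375,145)
T,_=grab('top','4');im,_=grab('side','4')
a=cv2.resize(im[200:350,270:470,::-1],None,fx=3,fy=3)
cv2.imwrite('pics/side4z.png',a)
for n,I,z in(('top',T,80+4),('side',im,78+4)):
  for m,c,s in blobs(blue(I),15,2000):print(n,s[4],ray(n,c,z)[0].round(1))
"
```

```text
t8.32 pos [ 446.4 -243.1  148. ] ya-112.4 w85.0 F [ 0.7  0.  -0.4] j6 1.36 tilt0.23
turn 0.0 deg; then shift cm [18.12  6.8   0.37]
top 61 [627.2  86.1  84. ]
top 61 [ 587.6 -375.5   84. ]
side 55 [624.3  87.3  82. ]
side 55 [433.6 -90.4  82. ]
side 122 [ 444.9 -240.2   82. ]
side 125 [ 584.8 -374.    82. ]
```

View pics/side4z.png

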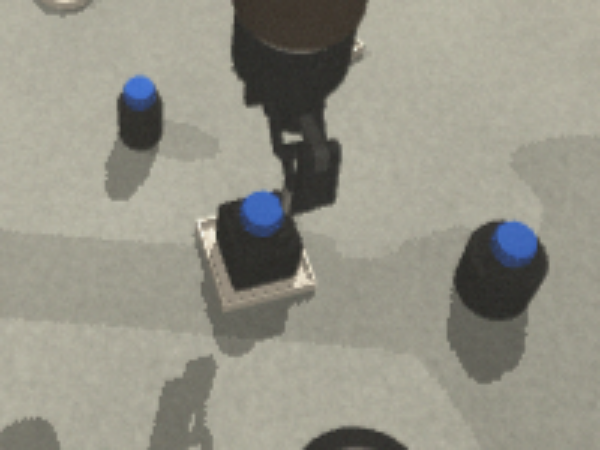

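The square bottle stands inside its tray rim, at about (355,285) in the full side view. Next is the large round one.

Emit:
{"op": "servo_tool", "data": {"rows": [{"fingers": 8.5,"x": 2,"y": 0.8,"z": 0,"turn": 0},{"fingers": 8.5,"x": 3,"y": 1.1,"z": 0,"turn": 0},{"fingers": 8.5,"x": 3.5,"y": 1.3,"z": 0,"turn": 0},{"fingers": 8.5,"x": 3.5,"y": 1.3,"z": 0,"turn": 0},{"fingers": 8.5,"x": 3,"y": 1.1,"z": 1,"turn": 0},{"fingers": 8.5,"x": 2,"y": 0.8,"z": 1,"turn": 0},{"fingers": 8.5,"x": 1.1,"y": 0.4,"z": 1,"turn": 0},{"fingers": 8.5,"x": 0,"y": 0,"z": 0,"turn": 0},{"fingers": 8.5,"x": 0,"y": 0,"z": 0,"turn": 0}]}}

```text
clock: 9.17
position: [585.8, -374.5, 112.5]
ee_rot: [0.981, -0.195, -0.002, -0.0]
contact_force: [-0.7, 0.4, 0.9]
gripper_width: 85.0
```

```bash
python3 -c "
from h import *
plan(587.5,-375,14)"
```

```text
t9.17 pos [ 585.8 -374.5  112.5] ya-112.5 w85.0 F [-0.7  0.4  0.9] j6 1.52 tilt0.23
turn 0.0 deg; then shift cm [ 0.21 -0.02  9.85]
```

Emit:
{"op": "servo_tool", "data": {"rows": [{"fingers": 8.5,"x": 0.2,"y": 0,"z": 1,"turn": 0},{"fingers": 8.5,"x": 0,"y": 0,"z": 1.5,"turn": 0},{"fingers": 8.5,"x": 0,"y": 0,"z": 1.5,"turn": 0},{"fingers": 8.5,"x": 0,"y": 0,"z": 2,"turn": 0},{"fingers": 8.5,"x": 0,"y": 0,"z": 2,"turn": 0},{"fingers": 8.5,"x": 0,"y": 0,"z": 1.3,"turn": 0},{"fingers": 8.5,"x": 0,"y": 0,"z": 0.6,"turn": 0},{"fingers": 8.5,"x": 0,"y": 0,"z": 0,"turn": 0}]}}

```text
clock: 9.83
position: [587.7, -374.8, 14.4]
ee_rot: [0.981, -0.194, -0.001, -0.0]
contact_force: [-0.1, 0.1, 0.1]
gripper_width: 84.8
```

Emit:
{"op": "servo_tool", "data": {"rows": [{"fingers": 5,"x": 0,"y": 0,"z": 0,"turn": 0},{"fingers": 5,"x": 0,"y": 0,"z": 0,"turn": 0},{"fingers": 5,"x": 0,"y": 0,"z": 0,"turn": 0},{"fingers": 5,"x": 0,"y": 0,"z": 0,"turn": 0},{"fingers": 5,"x": 0,"y": 0,"z": 0,"turn": 0},{"fingers": 5,"x": 0,"y": 0,"z": 0,"turn": 0},{"fingers": 5,"x": 0,"y": 0,"z": 0,"turn": 0}]}}

```text
clock: 10.42
position: [589.9, -376.0, 17.7]
ee_rot: [0.981, -0.194, 0.002, 0.0]
contact_force: [0.2, 0.5, 6.0]
gripper_width: 60.9
```

```bash
python3 -c "
from h import *
plan(568,363.5,150)"
```

```text
t10.42 pos [ 589.9 -376.    17.7] ya-112.4 w60.9 F [0.2 0.5 6. ] j6 1.52 tilt0.20
turn 0.0 deg; then shift cm [-30.16 -67.53 -13.35]
```

Emit:
{"op": "servo_tool", "data": {"rows": [{"fingers": 5,"x": 0,"y": 0,"z": -1,"turn": 0},{"fingers": 5,"x": 0,"y": 0,"z": -2,"turn": 0},{"fingers": 5,"x": 0,"y": 0,"z": -3,"turn": 0},{"fingers": 5,"x": 0,"y": 0,"z": -3,"turn": 0},{"fingers": 5,"x": 0,"y": 0,"z": -3,"turn": 0},{"fingers": 5,"x": -0.4,"y": -0.9,"z": -1.3,"turn": 0},{"fingers": 5,"x": -0.8,"y": -1.8,"z": 0,"turn": 0},{"fingers": 5,"x": -1.2,"y": -2.7,"z": 0,"turn": 0},{"fingers": 5,"x": -1.4,"y": -3.2,"z": 0,"turn": 0},{"fingers": 5,"x": -1.4,"y": -3.2,"z": 0,"turn": 0}]}}

```text
clock: 11.25
position: [583.9, -244.6, 147.2]
ee_rot: [0.981, -0.195, -0.002, -0.001]
contact_force: [0.3, 0.2, -2.3]
gripper_width: 60.5
```

Emit:
{"op": "servo_tool", "data": {"rows": [{"fingers": 5,"x": -1.4,"y": -3.2,"z": 0,"turn": 0},{"fingers": 5,"x": -1.4,"y": -3.2,"z": 0,"turn": 0},{"fingers": 5,"x": -1.4,"y": -3.2,"z": 0,"turn": 0},{"fingers": 5,"x": -1.4,"y": -3.2,"z": 0,"turn": 0},{"fingers": 5,"x": -1.4,"y": -3.2,"z": 0,"turn": 0},{"fingers": 5,"x": -1.4,"y": -3.2,"z": 0,"turn": 0},{"fingers": 5,"x": -1.4,"y": -3.2,"z": 0,"turn": 0},{"fingers": 5,"x": -1.4,"y": -3.2,"z": 0,"turn": 0},{"fingers": 5,"x": -1.4,"y": -3.2,"z": 0,"turn": 0},{"fingers": 5,"x": -1.4,"y": -3.2,"z": 0,"turn": 0}]}}

```text
clock: 12.08
position: [576.3, 104.5, 147.6]
ee_rot: [0.981, -0.195, -0.001, 0.0]
contact_force: [0.7, 0.3, -2.1]
gripper_width: 60.8
```

```bash
python3 -c "
from h import *
plan(568,363.5,150)"
```

```text
t12.08 pos [576.3 104.5 147.6] ya-112.4 w60.8 F [ 0.7  0.3 -2.1] j6 0.72 tilt0.16
turn 0.0 deg; then shift cm [-10.65 -23.62  -0.25]
```

Emit:
{"op": "servo_tool", "data": {"rows": [{"fingers": 5,"x": -1.4,"y": -3.2,"z": 0,"turn": 0},{"fingers": 5,"x": -1.4,"y": -3.2,"z": 0,"turn": 0},{"fingers": 5,"x": -1.4,"y": -3.2,"z": 0,"turn": 0},{"fingers": 5,"x": -1.4,"y": -3.2,"z": 0,"turn": 0},{"fingers": 5,"x": -1.4,"y": -3.2,"z": 0,"turn": 0},{"fingers": 5,"x": -1.3,"y": -2.8,"z": 0,"turn": 0},{"fingers": 5,"x": -1.0,"y": -2.1,"z": 0,"turn": 0},{"fingers": 5,"x": -0.6,"y": -1.3,"z": 0,"turn": 0},{"fingers": 5,"x": -0.4,"y": -0.8,"z": 0,"turn": 0},{"fingers": 5,"x": 0,"y": 0,"z": 0,"turn": 0}]}}

```text
clock: 12.92
position: [569.9, 355.6, 147.7]
ee_rot: [0.981, -0.194, -0.001, 0.001]
contact_force: [0.8, 0.2, -1.8]
gripper_width: 61.1
```

Emit:
{"op": "servo_tool", "data": {"rows": [{"fingers": 5,"x": 0,"y": 0,"z": 0,"turn": 0}]}}

```text
clock: 13.0
position: [570.3, 353.8, 148.1]
ee_rot: [0.981, -0.195, -0.001, 0.001]
contact_force: [0.8, -1.4, -2.9]
gripper_width: 60.4
```

```bash
python3 -c "
from h import *
plan(568,363.5,21)"
```

```text
t13.00 pos [570.3 353.8 148.1] ya-112.4 w60.4 F [ 0.8 -1.4 -2.9] j6 0.38 tilt0.10
turn 0.0 deg; then shift cm [-0.57 -0.83 12.71]
```

Emit:
{"op": "servo_tool", "data": {"rows": [{"fingers": 5,"x": -0.5,"y": -0.8,"z": 1,"turn": 0},{"fingers": 5,"x": 0,"y": 0,"z": 2,"turn": 0},{"fingers": 5,"x": 0,"y": 0,"z": 2.5,"turn": 0},{"fingers": 5,"x": 0,"y": 0,"z": 2.5,"turn": 0},{"fingers": 5,"x": 0,"y": 0,"z": 1.5,"turn": 0},{"fingers": 5,"x": 0,"y": 0,"z": 0.8,"turn": 0},{"fingers": 5,"x": 0,"y": 0,"z": 0,"turn": 0},{"fingers": 5,"x": 0,"y": 0,"z": 0,"turn": 0}]}}

```text
clock: 13.67
position: [569.7, 363.5, 45.9]
ee_rot: [0.981, -0.195, 0.0, 0.0]
contact_force: [-0.6, 0.1, -1.1]
gripper_width: 60.9
```

```bash
python3 -c "
from h import *
plan(568,363.5,21)
im,_=grab('side','5')
a=cv2.resize(im[50:200,180:380,::-1],None,fx=3.5,fy=3.5)
cv2.imwrite('pics/side5z.png',a)"
```

```text
t13.67 pos [569.7 363.5  45.9] ya-112.5 w60.9 F [-0.6  0.1 -1.1] j6 0.37 tilt0.02
turn 0.0 deg; then shift cm [-0.16  0.07  2.49]
```

View pics/side5z.png

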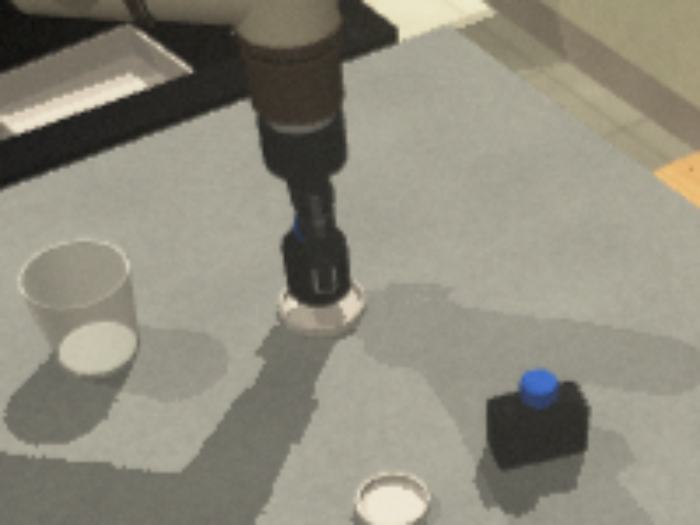

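The large bottle hangs centred above its tray, with its foot at about (271,135) in the full side view. I'll lower it gently.

Emit:
{"op": "servo_tool", "data": {"rows": [{"fingers": 5,"x": -0.1,"y": 0,"z": 0.6,"turn": 0},{"fingers": 5,"x": 0,"y": 0,"z": 0.8,"turn": 0},{"fingers": 5,"x": 0,"y": 0,"z": 0.5,"turn": 0},{"fingers": 5,"x": 0,"y": 0,"z": 0.3,"turn": 0},{"fingers": 5,"x": 0,"y": 0,"z": 0.1,"turn": 0},{"fingers": 5,"x": 0,"y": 0,"z": 0.1,"turn": 0},{"fingers": 5,"x": 0,"y": 0,"z": 0,"turn": 0},{"fingers": 5,"x": 0,"y": 0,"z": 0,"turn": 0}]}}

```text
clock: 14.38
position: [568.6, 364.5, 21.9]
ee_rot: [0.981, -0.194, 0.0, -0.0]
contact_force: [0.5, 0.7, -2.3]
gripper_width: 60.9
```

Emit:
{"op": "servo_tool", "data": {"rows": [{"fingers": 5,"x": 0,"y": 0,"z": 0.1,"turn": 0},{"fingers": 5,"x": 0,"y": 0,"z": 0,"turn": 0}]}}

```text
clock: 14.55
position: [568.6, 364.6, 21.8]
ee_rot: [0.981, -0.194, 0.0, -0.0]
contact_force: [-1.3, -0.4, 3.1]
gripper_width: 60.6
```

Contact (Fz −2.3 → +3.1). Release.

Emit:
{"op": "servo_tool", "data": {"rows": [{"fingers": 8.5,"x": 0,"y": 0,"z": 0,"turn": 0},{"fingers": 8.5,"x": 0,"y": 0,"z": 0,"turn": 0},{"fingers": 8.5,"x": 0,"y": 0,"z": 0,"turn": 0},{"fingers": 8.5,"x": 0,"y": 0,"z": 0,"turn": 0},{"fingers": 8.5,"x": 0,"y": 0,"z": 0,"turn": 0},{"fingers": 8.5,"x": 0,"y": 0,"z": 0,"turn": 0}]}}

```text
clock: 15.05
position: [568.4, 364.2, 20.7]
ee_rot: [0.981, -0.195, 0.0, -0.0]
contact_force: [0.3, -0.6, 1.2]
gripper_width: 85.1
```

Emit:
{"op": "servo_tool", "data": {"rows": [{"fingers": 8.5,"x": 0,"y": 0,"z": -0.5,"turn": 0},{"fingers": 8.5,"x": 0,"y": 0,"z": -1.5,"turn": 0},{"fingers": 8.5,"x": 0,"y": 0,"z": -2.5,"turn": 0},{"fingers": 8.5,"x": 0,"y": 0,"z": -3,"turn": 0},{"fingers": 8.5,"x": 0,"y": 0,"z": -3,"turn": 0},{"fingers": 8.5,"x": 0,"y": 0,"z": -2,"turn": 0},{"fingers": 8.5,"x": 0,"y": 0,"z": 0,"turn": 0}]}}

```text
clock: 15.63
position: [570.9, 366.1, 152.6]
ee_rot: [0.981, -0.194, 0.004, -0.004]
contact_force: [-0.6, 0.7, 0.8]
gripper_width: 85.2
```

```bash
python3 -c "
from h import *
plan(627,88,125,69)
T,_=grab('top','6');im,_=grab('side','6')
a=cv2.resize(im[50:200,180:380,::-1],None,fx=3.5,fy=3.5)
cv2.imwrite('pics/side6z.png',a)
for n,I,z in(('top',T,80+4),('side',im,78+4)):
  for m,c,s in blobs(blue(I),15,2000):print(n,s[4],ray(n,c,z)[0].round(1))
"
```

```text
t15.63 pos [570.9 366.1 152.6] ya-112.4 w85.2 F [-0.6  0.7  0.8] j6 0.37 tilt0.66
turn -1.4 deg; then shift cm [15.19 23.98  2.62]
top 60 [627.  86.  84.]
top 71 [ 446.3 -243.5   84. ]
top 42 [439.8 -85.5  84. ]
side 39 [566.9 370.   82. ]
side 54 [624.3  87.6  82. ]
side 51 [434.  -89.9  82. ]
side 121 [ 445.1 -240.1   82. ]
```

View pics/side6z.png

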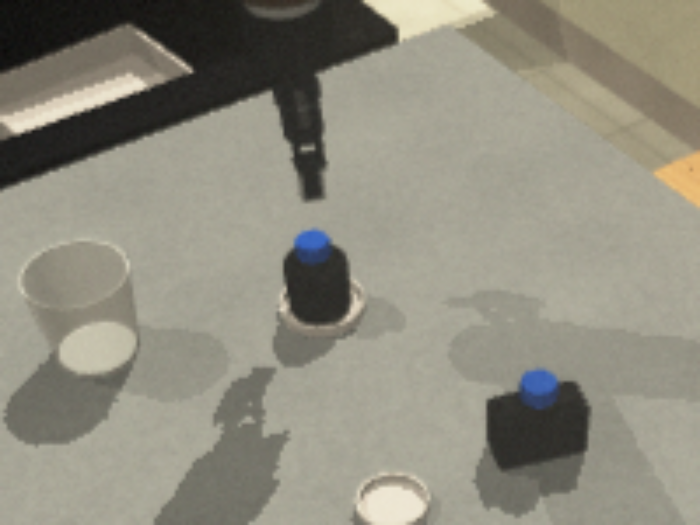

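The large bottle is in its tray. Next is the oblong bottle.

Emit:
{"op": "servo_tool", "data": {"rows": [{"fingers": 8.5,"x": 0,"y": 0,"z": 0,"turn": -1.4},{"fingers": 8.5,"x": 1,"y": 1.5,"z": 0,"turn": 0},{"fingers": 8.5,"x": 1.8,"y": 2.8,"z": 0,"turn": 0},{"fingers": 8.5,"x": 1.9,"y": 3,"z": 0,"turn": 0},{"fingers": 8.5,"x": 1.9,"y": 3,"z": 0,"turn": 0},{"fingers": 8.5,"x": 1.9,"y": 3,"z": 0,"turn": 0},{"fingers": 8.5,"x": 1.9,"y": 3,"z": 0,"turn": 0},{"fingers": 8.5,"x": 1.9,"y": 3,"z": 0,"turn": 0},{"fingers": 8.5,"x": 1.7,"y": 2.7,"z": 0,"turn": 0},{"fingers": 8.5,"x": 1.1,"y": 1.9,"z": 1,"turn": 0}]}}

```text
clock: 16.57
position: [624.2, 83.5, 136.2]
ee_rot: [0.983, -0.183, 0.001, 0.0]
contact_force: [0.4, 0.4, -0.6]
gripper_width: 84.7
```

Emit:
{"op": "servo_tool", "data": {"rows": [{"fingers": 8.5,"x": 0,"y": 0,"z": 1,"turn": 0},{"fingers": 8.5,"x": 0,"y": 0,"z": 0,"turn": 0},{"fingers": 8.5,"x": 0,"y": 0,"z": 0,"turn": 0}]}}

```text
clock: 16.82
position: [622.6, 86.5, 124.1]
ee_rot: [0.983, -0.183, -0.002, 0.001]
contact_force: [0.0, 0.2, 0.6]
gripper_width: 84.7
```

```bash
python3 -c "
from h import *
plan(626.5,87.5,14,69)"
```

```text
t16.82 pos [622.6  86.5 124.1] ya-111.0 w84.7 F [0.  0.2 0.6] j6 0.81 tilt0.21
turn -0.0 deg; then shift cm [ 0.36 -0.26 11.01]
```

Emit:
{"op": "servo_tool", "data": {"rows": [{"fingers": 8.5,"x": 0.3,"y": -0.2,"z": 1,"turn": 0},{"fingers": 8.5,"x": 0,"y": 0,"z": 1.5,"turn": 0},{"fingers": 8.5,"x": 0,"y": 0,"z": 2,"turn": 0},{"fingers": 8.5,"x": 0,"y": 0,"z": 2,"turn": 0},{"fingers": 8.5,"x": 0,"y": 0,"z": 2,"turn": 0},{"fingers": 8.5,"x": 0,"y": 0,"z": 1.6,"turn": 0},{"fingers": 8.5,"x": 0,"y": 0,"z": 0.8,"turn": 0},{"fingers": 8.5,"x": 0,"y": 0,"z": 0,"turn": 0},{"fingers": 8.5,"x": 0,"y": 0,"z": 0,"turn": 0}]}}

```text
clock: 17.57
position: [627.3, 88.6, 16.7]
ee_rot: [0.983, -0.182, 0.0, 0.0]
contact_force: [-0.3, 0.4, 0.8]
gripper_width: 85.1
```

Emit:
{"op": "servo_tool", "data": {"rows": [{"fingers": 3,"x": 0,"y": 0,"z": 0,"turn": 0},{"fingers": 3,"x": 0,"y": 0,"z": 0,"turn": 0},{"fingers": 3,"x": 0,"y": 0,"z": 0,"turn": 0},{"fingers": 3,"x": 0,"y": 0,"z": 0,"turn": 0},{"fingers": 3,"x": 0,"y": 0,"z": 0,"turn": 0},{"fingers": 3,"x": 0,"y": 0,"z": 0,"turn": 0},{"fingers": 3,"x": 0,"y": 0,"z": 0,"turn": 0},{"fingers": 3,"x": 0,"y": 0,"z": 0,"turn": 0},{"fingers": 3,"x": 0,"y": 0,"z": 0,"turn": 0},{"fingers": 3,"x": 0,"y": 0,"z": 0,"turn": 0}]}}

```text
clock: 18.4
position: [627.9, 88.0, 18.0]
ee_rot: [0.983, -0.182, 0.001, -0.0]
contact_force: [-0.3, 0.5, 5.8]
gripper_width: 41.5
```

```bash
python3 -c "
from h import *
plan(610,-105.5,150,90)
im,_=grab('side','7')
a=cv2.resize(im[70:270,230:430,::-1],None,fx=2.9,fy=2.9)
cv2.imwrite('pics/side7z.png',a)"
```

```text
t18.40 pos [627.9  88.   18. ] ya-111.0 w41.5 F [-0.3  0.5  5.8] j6 0.81 tilt0.13
turn -21.0 deg; then shift cm [ -1.76  19.35 -13.21]
```

View pics/side7z.png

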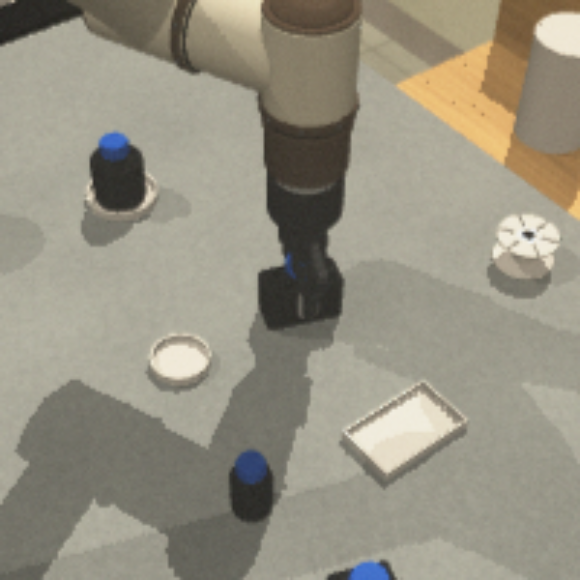

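The oblong bottle is gripped at its middle, so I'll carry it over.

Emit:
{"op": "servo_tool", "data": {"rows": [{"fingers": 3,"x": 0,"y": 0,"z": -1,"turn": 0},{"fingers": 3,"x": 0,"y": 0,"z": -2,"turn": 0},{"fingers": 3,"x": 0,"y": 0,"z": -3,"turn": 0},{"fingers": 3,"x": 0,"y": 0,"z": -3,"turn": -3},{"fingers": 3,"x": 0,"y": 0,"z": -3,"turn": -4},{"fingers": 3,"x": 0,"y": 0,"z": -1.2,"turn": -5},{"fingers": 3,"x": 0,"y": 0,"z": 0,"turn": -5},{"fingers": 3,"x": 0,"y": 0,"z": 0,"turn": -4},{"fingers": 3,"x": -0.1,"y": 1.3,"z": 0,"turn": 0},{"fingers": 3,"x": -0.2,"y": 2.4,"z": 0,"turn": 0}]}}

```text
clock: 19.28
position: [623.5, 51.7, 148.2]
ee_rot: [1.0, 0.001, -0.001, -0.0]
contact_force: [0.2, -0.1, -1.4]
gripper_width: 41.3
```

Emit:
{"op": "servo_tool", "data": {"rows": [{"fingers": 3,"x": -0.2,"y": 3.1,"z": 0,"turn": 0},{"fingers": 3,"x": -0.2,"y": 3.1,"z": 0,"turn": 0},{"fingers": 3,"x": -0.3,"y": 3.1,"z": 0,"turn": 0},{"fingers": 3,"x": -0.3,"y": 2.9,"z": 0,"turn": 0},{"fingers": 3,"x": -0.2,"y": 1.9,"z": 0,"turn": 0},{"fingers": 3,"x": -0.1,"y": 1.2,"z": 0,"turn": 0},{"fingers": 3,"x": 0,"y": 0.3,"z": 0,"turn": 0},{"fingers": 3,"x": 0,"y": 0,"z": 0,"turn": 0},{"fingers": 3,"x": 0,"y": 0,"z": 0,"turn": 0}]}}

```text
clock: 20.03
position: [610.9, -104.6, 148.5]
ee_rot: [1.0, -0.0, -0.0, -0.0]
contact_force: [-0.8, 0.7, -2.8]
gripper_width: 41.3
```

```bash
python3 -c "
from h import *
plan(611,-105,22,90)"
```

```text
t20.03 pos [ 610.9 -104.6  148.5] ya-90.0 w41.3 F [-0.8  0.7 -2.8] j6 1.48 tilt0.03
turn -0.0 deg; then shift cm [1.000e-02 4.000e-02 1.265e+01]
```

Emit:
{"op": "servo_tool", "data": {"rows": [{"fingers": 3,"x": 0,"y": 0,"z": 1,"turn": 0},{"fingers": 3,"x": 0,"y": 0,"z": 2,"turn": 0},{"fingers": 3,"x": 0,"y": 0,"z": 2.5,"turn": 0},{"fingers": 3,"x": 0,"y": 0,"z": 2.5,"turn": 0},{"fingers": 3,"x": 0,"y": 0,"z": 1.5,"turn": 0},{"fingers": 3,"x": 0,"y": 0,"z": 0.8,"turn": 0},{"fingers": 3,"x": 0,"y": 0,"z": 0,"turn": 0},{"fingers": 3,"x": 0,"y": 0,"z": 0,"turn": 0}]}}

```text
clock: 20.7
position: [611.4, -104.6, 45.7]
ee_rot: [1.0, 0.0, -0.0, 0.0]
contact_force: [-0.4, -0.5, -2.5]
gripper_width: 41.5
```

```bash
python3 -c "
from h import *
plan(611,-105,22,90)
im,_=grab('side','8')
a=cv2.resize(im[120:270,290:490,::-1],None,fx=3.5,fy=3.5)
cv2.imwrite('pics/side8z.png',a)"
```

```text
t20.70 pos [ 611.4 -104.6   45.7] ya-90.0 w41.5 F [-0.4 -0.5 -2.5] j6 1.48 tilt0.02
turn 0.0 deg; then shift cm [-0.04  0.04  2.37]
```

View pics/side8z.png

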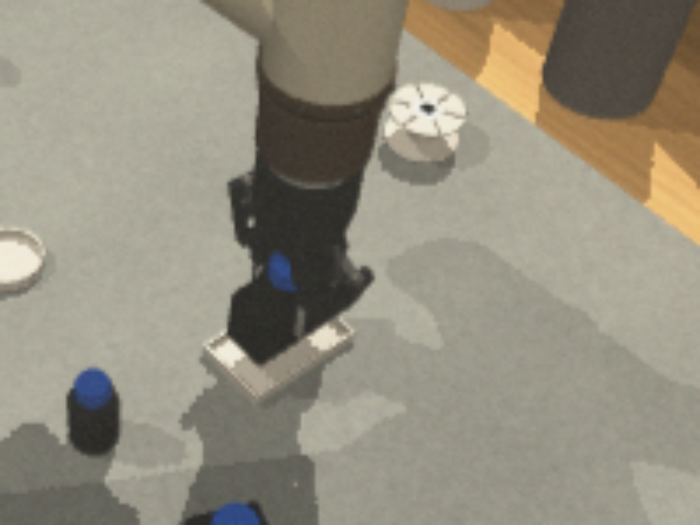

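```bash
python3 -c "
from h import *
print(ray('side',(290+261/3.5,120+362/3.5),28), ray('side',(290+230/3.5,120+335/3.5),28))
print('expected corners',[569,-126],[569,-84])
print('tray outer near corner',ray('side',(290+263/3.5,120+402/3.5),0),ray('side',(290+263/3.5,120+391/3.5),12),'exp',[557,-138])
print('left corner',ray('side',(290+203/3.5,120+348/3.5),12))
print('right corner',ray('side',(290+355/3.5,120+335/3.5),12))"
```

```text
[[ 574.52862945 -121.81093512   28.        ]] [[571.77766548 -86.82366746  28.        ]]
expected corners [569, -126] [569, -84]
tray outer near corner [[ 565.62146488 -138.62906943    0.        ]] [[ 566.21400154 -136.25478708   12.        ]] exp [557, -138]
left corner [[554.35932128 -75.44574357  12.        ]]
right corner [[ 662.8539287  -137.97785734   12.        ]]
```

The bottle corners sit about 12 mm inside the tray's outer corners on all sides, as they should. I'll lower it.

Emit:
{"op": "servo_tool", "data": {"rows": [{"fingers": 3,"x": 0,"y": 0,"z": 0.6,"turn": 0},{"fingers": 3,"x": 0,"y": 0,"z": 0.8,"turn": 0},{"fingers": 3,"x": 0,"y": 0,"z": 0.5,"turn": 0},{"fingers": 3,"x": 0,"y": 0,"z": 0.3,"turn": 0},{"fingers": 3,"x": 0,"y": 0,"z": 0.1,"turn": 0},{"fingers": 3,"x": 0,"y": 0,"z": 0.1,"turn": 0},{"fingers": 3,"x": 0,"y": 0,"z": 0,"turn": 0},{"fingers": 3,"x": 0,"y": 0,"z": 0,"turn": 0}]}}

```text
clock: 21.42
position: [611.1, -105.3, 22.1]
ee_rot: [1.0, -0.0, 0.0, 0.0]
contact_force: [-0.7, 0.8, -0.1]
gripper_width: 41.6
```

Emit:
{"op": "servo_tool", "data": {"rows": [{"fingers": 3,"x": 0,"y": 0,"z": 0.1,"turn": 0},{"fingers": 3,"x": 0,"y": 0,"z": 0,"turn": 0}]}}

```text
clock: 21.58
position: [611.1, -105.3, 22.0]
ee_rot: [1.0, -0.0, 0.0, 0.0]
contact_force: [-3.5, 0.1, 5.9]
gripper_width: 41.5
```

Emit:
{"op": "servo_tool", "data": {"rows": [{"fingers": 8.5,"x": 0,"y": 0,"z": 0,"turn": 0},{"fingers": 8.5,"x": 0,"y": 0,"z": 0,"turn": 0},{"fingers": 8.5,"x": 0,"y": 0,"z": 0,"turn": 0},{"fingers": 8.5,"x": 0,"y": 0,"z": 0,"turn": 0},{"fingers": 8.5,"x": 0,"y": 0,"z": 0,"turn": 0},{"fingers": 8.5,"x": 0,"y": 0,"z": 0,"turn": 0},{"fingers": 8.5,"x": 0,"y": 0,"z": 0,"turn": 0},{"fingers": 8.5,"x": 0,"y": 0,"z": 0,"turn": 0}]}}

```text
clock: 22.25
position: [610.9, -105.2, 20.6]
ee_rot: [1.0, -0.0, -0.0, 0.0]
contact_force: [0.2, -0.3, -0.2]
gripper_width: 85.2
```

Emit:
{"op": "servo_tool", "data": {"rows": [{"fingers": 8.5,"x": 0,"y": 0,"z": -0.5,"turn": 0},{"fingers": 8.5,"x": 0,"y": 0,"z": -1.5,"turn": 0},{"fingers": 8.5,"x": 0,"y": 0,"z": -2.5,"turn": 0},{"fingers": 8.5,"x": 0,"y": 0,"z": -3,"turn": 0},{"fingers": 8.5,"x": 0,"y": 0,"z": -3,"turn": 0},{"fingers": 8.5,"x": 0,"y": 0,"z": -2,"turn": 0},{"fingers": 8.5,"x": 0,"y": 0,"z": 0,"turn": 0}]}}

```text
clock: 22.83
position: [614.1, -105.5, 152.1]
ee_rot: [1.0, 0.0, 0.006, 0.0]
contact_force: [1.3, -0.6, 0.7]
gripper_width: 85.0
```

```bash
python3 -c "
from h import *
plan(440,-84.5,125)
T,_=grab('top','9');im,_=grab('side','9')
a=cv2.resize(im[120:320,260:480,::-1],None,fx=3,fy=3)
cv2.imwrite('pics/side9z.png',a)
for n,I,z in(('top',T,80+4),('side',im,78+4)):
  for m,c,s in blobs(blue(I),15,2000):print(n,s[4],ray(n,c,z)[0].round(1))
"
```

```text
t22.83 pos [ 614.1 -105.5  152.1] ya-90.0 w85.0 F [ 1.3 -0.6  0.7] j6 1.48 tilt0.65
turn 0.0 deg; then shift cm [-17.44  -2.11   2.51]
top 32 [ 605.2 -103.7   84. ]
top 65 [567.8 365.2  84. ]
top 50 [ 445.3 -244.    84. ]
top 45 [440.2 -85.2  84. ]
side 40 [566.4 369.2  82. ]
side 75 [ 611.  -102.5   82. ]
side 53 [433.8 -90.1  82. ]
side 105 [ 444.2 -240.6   82. ]
```

View pics/side9z.png

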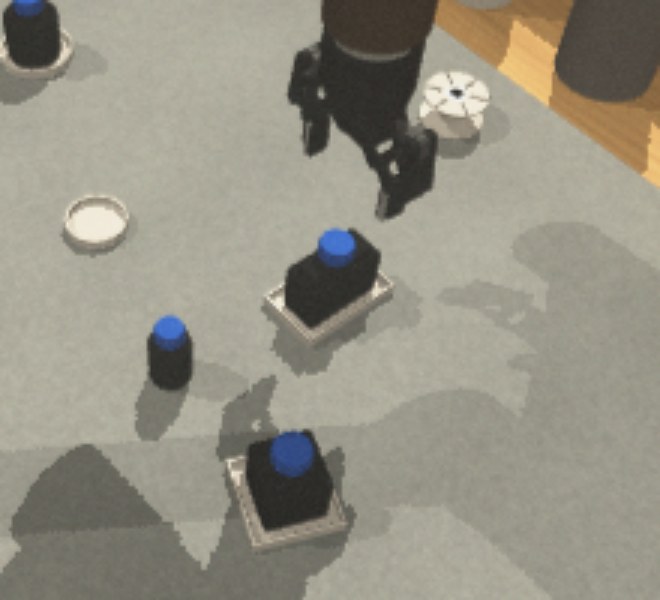

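The oblong bottle sits level inside its tray. Last is the small bottle.

Emit:
{"op": "servo_tool", "data": {"rows": [{"fingers": 8.5,"x": -1.3,"y": -0.2,"z": 0,"turn": 0},{"fingers": 8.5,"x": -2.5,"y": -0.3,"z": 0,"turn": 0},{"fingers": 8.5,"x": -3,"y": -0.4,"z": 0,"turn": 0},{"fingers": 8.5,"x": -3,"y": -0.4,"z": 0,"turn": 0},{"fingers": 8.5,"x": -3,"y": -0.3,"z": 0,"turn": 0},{"fingers": 8.5,"x": -2.5,"y": -0.3,"z": 1,"turn": 0},{"fingers": 8.5,"x": -1.4,"y": -0.2,"z": 2,"turn": 0},{"fingers": 8.5,"x": -0.5,"y": 0,"z": 2,"turn": 0},{"fingers": 8.5,"x": 0,"y": 0,"z": 0,"turn": 0},{"fingers": 8.5,"x": 0,"y": 0,"z": 0,"turn": 0}]}}

```text
clock: 23.77
position: [438.0, -84.3, 94.8]
ee_rot: [1.0, 0.0, -0.002, 0.0]
contact_force: [-0.6, -0.6, 1.0]
gripper_width: 85.0
```

```bash
python3 -c "
from h import *
plan(440,-84.5,14)"
```

```text
t23.77 pos [438.  -84.3  94.8] ya-90.0 w85.0 F [-0.6 -0.6  1. ] j6 1.39 tilt0.21
turn 0.0 deg; then shift cm [0.23 0.01 8.08]
```

Emit:
{"op": "servo_tool", "data": {"rows": [{"fingers": 8.5,"x": 0.2,"y": 0,"z": 1,"turn": 0},{"fingers": 8.5,"x": 0,"y": 0,"z": 1.5,"turn": 0},{"fingers": 8.5,"x": 0,"y": 0,"z": 1.5,"turn": 0},{"fingers": 8.5,"x": 0,"y": 0,"z": 2,"turn": 0},{"fingers": 8.5,"x": 0,"y": 0,"z": 1.5,"turn": 0},{"fingers": 8.5,"x": 0,"y": 0,"z": 0.8,"turn": 0},{"fingers": 8.5,"x": 0,"y": 0,"z": 0,"turn": 0},{"fingers": 8.5,"x": 0,"y": 0,"z": 0,"turn": 0}]}}

```text
clock: 24.43
position: [441.9, -84.1, 13.0]
ee_rot: [1.0, -0.0, 0.0, 0.0]
contact_force: [1.0, 0.9, 0.4]
gripper_width: 84.8
```

Emit:
{"op": "servo_tool", "data": {"rows": [{"fingers": 3,"x": 0,"y": 0,"z": 0,"turn": 0},{"fingers": 3,"x": 0,"y": 0,"z": 0,"turn": 0},{"fingers": 3,"x": 0,"y": 0,"z": 0,"turn": 0},{"fingers": 3,"x": 0,"y": 0,"z": 0,"turn": 0},{"fingers": 3,"x": 0,"y": 0,"z": 0,"turn": 0},{"fingers": 3,"x": 0,"y": 0,"z": 0,"turn": 0},{"fingers": 3,"x": 0,"y": 0,"z": 0,"turn": 0},{"fingers": 3,"x": 0,"y": 0,"z": 0,"turn": 0},{"fingers": 3,"x": 0,"y": 0,"z": 0,"turn": 0},{"fingers": 3,"x": 0,"y": 0,"z": 0,"turn": 0}]}}

```text
clock: 25.27
position: [441.6, -84.1, 13.7]
ee_rot: [1.0, -0.0, 0.001, -0.0]
contact_force: [-0.9, 0.8, 5.4]
gripper_width: 38.9
```

```bash
python3 -c "
from h import *
plan(480.5,101.5,150)"
```

```text
t25.27 pos [441.6 -84.1  13.7] ya-90.0 w38.9 F [-0.9  0.8  5.4] j6 1.39 tilt0.10
turn 0.0 deg; then shift cm [  3.92 -18.56 -13.62]
```

Emit:
{"op": "servo_tool", "data": {"rows": [{"fingers": 3,"x": 0,"y": 0,"z": -1,"turn": 0},{"fingers": 3,"x": 0,"y": 0,"z": -2,"turn": 0},{"fingers": 3,"x": 0,"y": 0,"z": -3,"turn": 0},{"fingers": 3,"x": 0,"y": 0,"z": -3,"turn": 0},{"fingers": 3,"x": 0.2,"y": -1,"z": -1.5,"turn": 0},{"fingers": 3,"x": 0.4,"y": -2,"z": -0.5,"turn": 0},{"fingers": 3,"x": 0.6,"y": -3,"z": 0,"turn": 0},{"fingers": 3,"x": 0.6,"y": -3,"z": 0,"turn": 0},{"fingers": 3,"x": 0.6,"y": -3,"z": 0,"turn": 0},{"fingers": 3,"x": 0.6,"y": -3,"z": 0,"turn": 0}]}}

```text
clock: 26.1
position: [470.7, 67.1, 122.9]
ee_rot: [1.0, -0.0, 0.0, -0.0]
contact_force: [0.6, 0.0, -0.6]
gripper_width: 38.8
```

Emit:
{"op": "servo_tool", "data": {"rows": [{"fingers": 3,"x": 0.5,"y": -2,"z": 0,"turn": 0},{"fingers": 3,"x": 0.3,"y": -1,"z": 0,"turn": 0},{"fingers": 3,"x": 0.1,"y": -0.5,"z": 0,"turn": 0},{"fingers": 3,"x": 0,"y": 0,"z": 0,"turn": 0},{"fingers": 3,"x": 0,"y": 0,"z": 0,"turn": 0}]}}

```text
clock: 26.52
position: [479.4, 100.1, 122.5]
ee_rot: [1.0, -0.001, -0.001, 0.0]
contact_force: [0.4, -0.2, -0.8]
gripper_width: 38.9
```

```bash
python3 -c "
from h import *
plan(480.5,101.5,18)"
```

```text
t26.52 pos [479.4 100.1 122.5] ya-90.1 w38.9 F [ 0.4 -0.2 -0.8] j6 1.03 tilt0.07
turn 0.0 deg; then shift cm [ 0.12 -0.15 10.45]
```

Emit:
{"op": "servo_tool", "data": {"rows": [{"fingers": 3,"x": 0.1,"y": -0.1,"z": 1,"turn": 0},{"fingers": 3,"x": 0,"y": 0,"z": 2,"turn": 0},{"fingers": 3,"x": 0,"y": 0,"z": 2,"turn": 0},{"fingers": 3,"x": 0,"y": 0,"z": 1.8,"turn": 0},{"fingers": 3,"x": 0,"y": 0,"z": 0.8,"turn": 0},{"fingers": 3,"x": 0,"y": 0,"z": 0.4,"turn": 0},{"fingers": 3,"x": 0,"y": 0,"z": 0,"turn": 0},{"fingers": 3,"x": 0,"y": 0,"z": 0,"turn": 0}]}}

```text
clock: 27.18
position: [481.5, 101.7, 43.2]
ee_rot: [1.0, -0.0, 0.0, -0.0]
contact_force: [-0.2, 1.6, -0.8]
gripper_width: 38.6
```

```bash
python3 -c "
from h import *
plan(480.5,101.5,18)
im,_=grab('side','10')
a=cv2.resize(im[120:240,220:380,::-1],None,fx=4.5,fy=4.5)
cv2.imwrite('pics/side10z.png',a)"
```

```text
t27.18 pos [481.5 101.7  43.2] ya-90.0 w38.6 F [-0.2  1.6 -0.8] j6 1.03 tilt0.05
turn 0.0 deg; then shift cm [-0.1   0.02  2.51]
```

View pics/side10z.png

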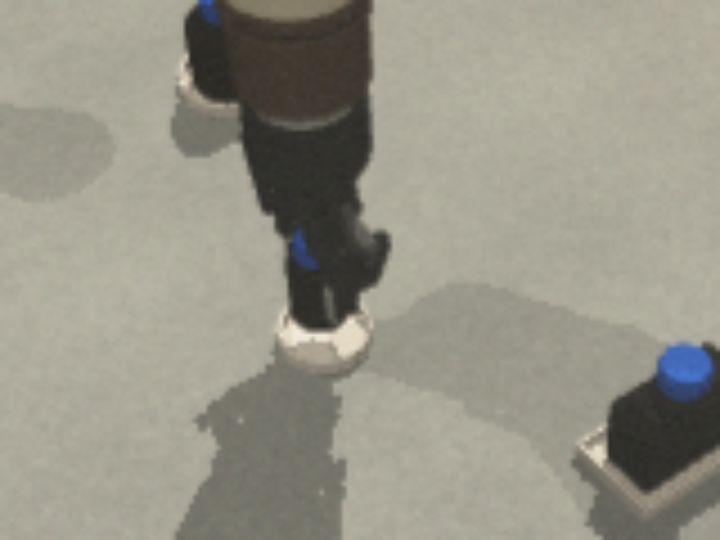

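The small bottle hangs centred over its tray, at about (291,192) in the full side view. I'll lower it.

Emit:
{"op": "servo_tool", "data": {"rows": [{"fingers": 3,"x": 0,"y": 0,"z": 0.6,"turn": 0},{"fingers": 3,"x": 0,"y": 0,"z": 0.8,"turn": 0},{"fingers": 3,"x": 0,"y": 0,"z": 0.5,"turn": 0},{"fingers": 3,"x": 0,"y": 0,"z": 0.3,"turn": 0},{"fingers": 3,"x": 0,"y": 0,"z": 0.2,"turn": 0},{"fingers": 3,"x": 0,"y": 0,"z": 0.1,"turn": 0},{"fingers": 3,"x": 0,"y": 0,"z": 0,"turn": 0},{"fingers": 3,"x": 0,"y": 0,"z": 0,"turn": 0}]}}

```text
clock: 27.9
position: [481.2, 102.0, 17.8]
ee_rot: [1.0, -0.0, 0.0, -0.0]
contact_force: [0.5, -0.8, -1.0]
gripper_width: 38.8
```

Emit:
{"op": "servo_tool", "data": {"rows": [{"fingers": 3,"x": 0,"y": 0,"z": 0.1,"turn": 0},{"fingers": 3,"x": 0,"y": 0,"z": 0,"turn": 0}]}}

```text
clock: 28.07
position: [481.2, 102.0, 17.7]
ee_rot: [1.0, -0.0, 0.0, -0.0]
contact_force: [-1.8, -0.5, 6.4]
gripper_width: 38.7
```

Contact. Release and rise.

Emit:
{"op": "servo_tool", "data": {"rows": [{"fingers": 8.5,"x": 0,"y": 0,"z": 0,"turn": 0},{"fingers": 8.5,"x": 0,"y": 0,"z": 0,"turn": 0},{"fingers": 8.5,"x": 0,"y": 0,"z": 0,"turn": 0},{"fingers": 8.5,"x": 0,"y": 0,"z": 0,"turn": 0},{"fingers": 8.5,"x": 0,"y": 0,"z": 0,"turn": 0},{"fingers": 8.5,"x": 0,"y": 0,"z": 0,"turn": 0},{"fingers": 8.5,"x": 0,"y": 0,"z": 0,"turn": 0},{"fingers": 8.5,"x": 0,"y": 0,"z": 0,"turn": 0}]}}

```text
clock: 28.73
position: [481.0, 101.8, 16.7]
ee_rot: [1.0, -0.0, -0.0, 0.0]
contact_force: [-0.4, 0.4, -0.6]
gripper_width: 85.0
```

Emit:
{"op": "servo_tool", "data": {"rows": [{"fingers": 8.5,"x": 0,"y": 0,"z": -0.5,"turn": 0},{"fingers": 8.5,"x": 0,"y": 0,"z": -1.5,"turn": 0},{"fingers": 8.5,"x": 0,"y": 0,"z": -2.5,"turn": 0},{"fingers": 8.5,"x": 0,"y": 0,"z": -3,"turn": 0},{"fingers": 8.5,"x": 0,"y": 0,"z": -3,"turn": 0},{"fingers": 8.5,"x": 0,"y": 0,"z": -3,"turn": 0},{"fingers": 8.5,"x": 0,"y": 0,"z": -2,"turn": 0},{"fingers": 8.5,"x": -3,"y": 0,"z": -2,"turn": 0},{"fingers": 8.5,"x": 0,"y": 0,"z": 0,"turn": 0},{"fingers": 8.5,"x": 0,"y": 0,"z": 0,"turn": 0}]}}

```text
clock: 29.57
position: [450.7, 102.0, 193.4]
ee_rot: [1.0, 0.0, 0.002, -0.001]
contact_force: [0.9, -0.6, -0.3]
gripper_width: 85.2
```

```bash
python3 -c "
from h import *
plan(480,100,200)
T,_=grab('top','11');im,_=grab('side','11')
cv2.imwrite('pics/side11z.png',cv2.resize(im[50:,150:520,::-1],None,fx=1.7,fy=1.7))
for n,I,z in(('top',T,80+4),('side',im,78+4)):
  for m,c,s in blobs(blue(I),15,2000):print(n,s[4],ray(n,c,z)[0].round(1),ray(n,c,z-10)[0].round(1))
print('bystanders moved px diff:')
for n,I,(u,v) in(('top',T,(195,228)),('top',T,(447,234)),('side',im,(203,138)),('side',im,(390,370))):
  A,_=load(n,'0');w=(slice(v-22,v+23),slice(u-22,u+23));print(n,(u,v),np.abs(A[w].astype(int)-I[w]).mean())
"
```

```text
t29.57 pos [450.7 102.  193.4] ya-90.0 w85.2 F [ 0.9 -0.6 -0.3] j6 1.00 tilt0.21
turn 0.0 deg; then shift cm [ 2.93  0.2  -0.65]
top 61 [ 612.  -106.6   84. ] [ 613.5 -107.4   74. ]
top 68 [568.2 365.1  84. ] [569.4 367.5  74. ]
top 68 [ 445.9 -243.9   84. ] [ 446.3 -245.6   74. ]
side 38 [474.8  97.3  82. ] [479.3 105.6  72. ]
side 72 [ 611.  -102.3   82. ] [617.3 -96.6  72. ]
side 118 [ 445.  -240.1   82. ] [ 449.1 -236.3   72. ]
bystanders moved px diff:
top (195, 228) 12.947654320987654
top (447, 234) 2.6125102880658435
side (203, 138) 7.812839506172839
side (390, 370) 4.798847736625515
```

View pics/side11z.png

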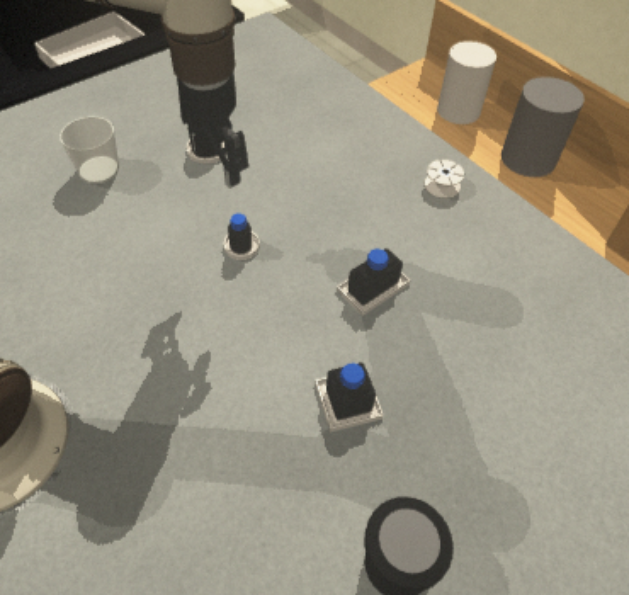

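View pics/top11.png

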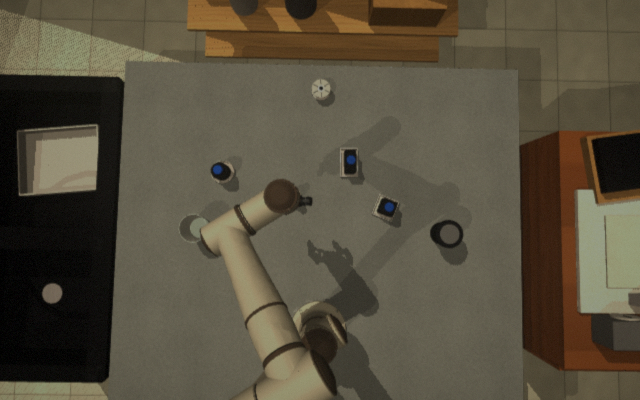

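All four bottles stand upright inside their rims. The tank at (447,234) and the jug at (195,228) look unmoved in the top view. The gripper is clear, so I'm handing in.

```bash
python3 -c "
from bench import arm
print(arm.job_done())"
```

```text
the job is handed in; nothing more can be done
None
```

I put all four bottles into their matching trays (square, large round, oblong, small round), let go of each, and handed the job in at about 30 s of the 120 s allowed. `job_done()` reports no verdict.

- **Positions:** In the last pictures all four stand upright inside the rims. By the top camera, the cap centres of the square, large and oblong bottles are about 2–5 mm from the tray centres I measured. By the side camera the small bottle is about 3–4 mm off. The limit is 16 mm.
- **Foot heights:** I did not measure these separately. At each set-down the vertical force moved from the lifting side to the pressing side. The jump was clear for the large, oblong and small bottles, but weaker for the square one (−1.4 to +1.2 N).
- **Tank and jug:** Both look unmoved by eye. A picture comparison with the start agreed for the tank. It proved nothing for the jug, because the arm partly covered it in the top view.
- **Camera disagreement:** The two cameras differed by about 4–5 mm in y throughout. I used their average. In the final pictures the arm hid the large bottle from the side camera and the small bottle from the top one, so each was last checked in one view only.

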